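# Hook the soil sample pan out from under the drying rack

## Robot

A 6-joint arm with a two-finger parallel gripper is mounted at the origin on the work surface. World frame = base frame: x ahead of the robot, y to its left, z up, the work surface at z = 0. Lengths are in m, angles in rad, forces in N, time in s.
With the tool pointing down it reaches from about 0.375 to 0.9 m from the base axis. Payload 3.1 kg.
Tool frame: the origin (TCP) lies at the very end of the fingers, on their centre line; the grasp point (between the pads) lies 19 mm behind it; z points along the fingers, y is the direction in which the jaws open and shut (so a half turn about z gives the same grasp; the last joint's range is limited). The gripper opens to 85 mm and grips with 20 to 120 N. Pads are 22 mm wide; open, the fingers measure 114 mm over their backs; the gripper's body (76 mm by 85 mm) begins 54 mm behind the grasp point. The pads swing forward as they close: fully open they stand 13 mm farther back than shut.
Start: joints at [1.133, 0.527, 1.433, -0, 1.181, -0.178], TCP at [0.16, 0.604, 0.231] pointing down, gripper open.
Joint ranges: [-3.08, 3.08], [-0.75, 2.2], [0.22, 2.44], [-1.43, 4.57], [0, 2.65], [-2.85, 2.85]. Speed limits (rad/s): [2.79, 2.79, 3.14, 3.14, 3.14, 3.14].

## Interface

Orientations are given as a unit quaternion [x, y, z, w].
In Python, from station import * gives the robot as it stands.
- The arm moves only by the tool jog_arm, never from a script. Its argument "motion" is a list of rows, each a list of 5 numbers: the shift along the world's x, y, z in cm, then the turn about the world's z in degrees, then the closure in counts, from 0 (fully open) to 255 (shut). In form: [[tx, ty, tz, yaw, jaw], ...]. A call has 1 to 10 rows; each row shifts and turns the pose as measured when the row begins; what a row does not reach is not made up. A row lasts 1/12 s, in which the tool goes at most 41.7 mm and 7.16 degrees, less where a joint would pass 70% of its speed; a pose out of reach is approached as far as the arm can. A call with a gripper value outside its range is refused whole. The fingers move at their own pace and stop on an object; "squeeze" is the grip in N (left out, the last holds). Time passes only in rows, so rows that do not move let the fingers close. It gives the time, the measured TCP pose, the force and the opening at its end, in the units of the state.
- sense(): the state, without advancing time (a new reading comes with each control period).
- snapshot(name): name is "scene" or "top" or "wrist"; returns a dict with "img" (400x640x3 uint8, red, green, blue), "depth" (400x640 float32, m along the optical axis (not along the pixel's ray), 0 where there is no reading), "intrinsics" (3x3 intrinsics, pixels), "eye" and "attitude" of the camera in the world. Camera axes: x right, y down, z forward; pixel columns grow to the right and rows downward; lengths in m; the calibration is good to about 2 mm. A picture is of the moment at which its call begins.
- sign_off(): hands the job in, once; it reports no verdict.
The state is a dict: "t": time; "q": joint angles; "qd": joint speeds; "tau": joint torques, N m; "tcp_pos": TCP position; "tool_rot": TCP orientation; "force": force on the tool from outside, world axes, zero at the start; "ft_torque": the same for the moment, N m; "finger_gap": opening from 0.0 (shut) to 1.0 (fully open).
Only numpy, scipy, OpenCV 4.12 (cv2) and the standard library are available. Lean on these libraries where they do the work, as an engineer would, in place of code of your own. Each camera call takes 0.05 s, during which the arm holds its last target.

## Task

Take the orange-handled hook from its cradle and use it, not the fingers, to catch the wire loop of the metal sample pan under the drying rack and draw the pan towards you until it seats squarely against the red stop bar. Keep it pressed on the stop with about 14 N, never over 22 N, for about a second to seat it, then unhook without shifting the pan and lay the hook back in the notches of its cradle. Keep the jar in the pan upright and leave the other things on the bench where they are.

Things in the scene. Friction and masses are not known exactly. Their poses are not given: they have to be found in the camera images.
- hook: Hook tool, 0.16 kg. Origin: middle of the orange handle (80 x 18 x 26 mm along x, y, z; grip it across y). x points to the hook end, z up as it lies in the cradle. 8 mm square bars run on along x: 41 mm in front, 55 mm behind to a knob. At x = 81-86 mm it cranks up to z = +35 mm, runs forward as an 8 mm rod to x = 175 mm, then straight down as the tine.
- hook_tip (a point): Lower tip of the hook's 8 mm thick tine: at x = 175, y = 0, z = -16 mm from the hook's origin. The tine is free over its 47 mm below the underside of the rod (z = 31 mm).
- cradle: Blue cradle fixed to the bench, base 170 x 70 x 6 mm. Origin: bench level, middle; x along the tool, z up. Two flared open-topped notches at x = +-60 mm (10 mm thick; floor at z = 56 mm, prong tops at 76 mm) carry the hook's square bars; at rest the hook's origin is 60 mm above the cradle's, axes parallel, with about 10 mm of play along x and 5 mm along y.
- rack: Fixed steel wire drying rack. Origin: bench level under the middle of the shelf's front edge; x points into the bay, away from the robot. Shelf x = 0 to 280, y = +-95 mm, underside 146 mm above the bench; front posts at x = 25, y = +-91 mm. Guide rails 15 mm high on the bench, inner faces y = +-76 mm, from x = -45 to 300 mm, with the pan between.
- stop: Red stop bar fixed across the bay, 20 mm thick, 150 wide, 20 high, at another place along the bay each time. Origin: bench level, middle of the face that the pan seats on; x points into the bay. It hardly yields: press it with about 14 N (under 10 N does not seat, over 22 N is too much). Pulling also takes the pan's sliding friction, some 2 to 7 N, unlike each time: feel it on the way.
- pan: Loose metal pan of soil clods on the bench, 180 (x) x 140 (y) x 40 mm, about 0.4 to 0.8 kg. Origin: bench level, below the loop's cross bar; x points into the bay. Tray x = 30 to 210, y = +-70 mm: seated, its front face (x = 30 mm) is on the stop, so its origin is 30 mm before the stop's. A yellow 6 mm wire loop stands out in front, y = +-45 mm, leaving a 27 mm wide opening between its cross bar and the front wall, open from above and below.
- pan_bar (a point): Middle of the loop's cross bar (6 mm wire, 90 mm long along the pan's y), 50 mm straight above the pan's origin. The hook's tine goes behind it, on the side of the tray.
- jar: Closed jar, 42 mm diameter, 62 mm high, 0.12 kg, standing in the pan. Origin: middle of its underside; z up.
- tub_a: Clear round tub of clods, 110 mm diameter, 85 mm high. Origin: middle of its underside. Leave alone.
- tub_b: Clear round tub of clods, 124 mm diameter, 95 mm high. Origin: middle of its underside. Leave alone.
- carton: Pink and white tissue carton, 100 x 180 x 75 mm. Origin: middle of its underside. Leave alone.
- spray: Turquoise spray bottle, 80 mm diameter, 198 mm high. Origin: middle of its underside. Leave alone.
- book: Dark book lying flat, 200 x 150 x 30 mm. Origin: middle of its underside. Leave alone.

How it is judged:
On the way, in this order (a step that is already met when the one before it is completed fails the run):
1. the hook is lifted out of its cradle (z of hook in the frame of cradle above 0.09 m), for 0.2 s.
2. the hook pulls the pan squarely against the stop with more than 10 N (contact force between pan and stop above 10 N and contact force between hook and pan above 10 N and x of pan in the frame of stop between -0.033 and -0.027 m and angle between the x axis of pan and the x axis of stop, either way round below 0.06 rad and height (world z) of pan below 0.004 m), for 0.4 s.
At the end, for the whole second after the job is handed in: Pan flat on the bench at rest, its front within 3 mm of the stop and square within 0.06 rad, jar upright in it; hook at rest in both cradle notches, hook end forward, within 20 mm along and 12 mm across of the cradle's middle, origin 54 to 65 mm up, level and aligned within 0.15 rad (x of pan in the frame of stop between -0.033 and -0.027 m and angle between the x axis of pan and the x axis of stop, either way round below 0.06 rad and height (world z) of pan below 0.004 m and linear speed of each of pan, hook below 0.01 m/s and angle between jar's own z axis and vertical below 0.2 rad and x of jar in the frame of pan between 0.03 and 0.21 m and y of jar in the frame of pan between -0.07 and 0.07 m and x of hook in the frame of cradle between -0.02 and 0.02 m and y of hook in the frame of cradle between -0.012 and 0.012 m and z of hook in the frame of cradle between 0.054 and 0.065 m and angle between the x axis of hook and the x axis of cradle, either way round below 0.15 rad and angle between hook's own z axis and vertical below 0.15 rad); the robot touches nothing.
It fails at once if the pan presses the stop bar with more than 22 N (contact force between pan and stop above 22 N).
It fails at once if the robot itself, not the hook, touches the pan (contact force between any of the fingers, the arm and pan above 0.5 N).
It fails at once if the jar in the pan tips (angle between jar's own z axis and vertical above 0.4 rad).
It fails at once if a bystander is pushed more than 20 mm (distance of any of tub_a, tub_b, carton, spray, book from where it was at the start of the episode above 0.02 m).
It also fails if it takes over 72 s, if anything falls off the work surface, if the arm or the gripper's body presses on something with over 40 N, if the wrist force passes 120 N, or if a joint passes its speed limit or range.

## Working session

There is one attempt and no reset: what is moved stays moved. The work goes in short steps, Python scripts to look and compute and a tool call to move; the robot and the scene stay as the last step left them, time stands still between calls to the robot, and variables do not carry over. Pictures are saved under pics/ and viewed, and the job is handed in when it is done.

Besides the shell and the picture viewer there is one more tool, called after "Call:" by a JSON object that holds its "fn" and its "kwargs", one argument or row to a line. jog_arm: Moves the arm, as the interface text tells. Its arguments: {"type":"object","properties":{"motion":{"type":"array","items":{"type":"array","items":{"type":"number"}}},"squeeze":{"type":"number"}},"required":["motion"]}

```bash
mkdir -p pics; ls; cat > h.py <<'E'
from station import *
import numpy as np, cv2
from scipy.spatial.transform import Rotation as R
def snap(n,f):
    s=snapshot(n); cv2.imwrite(f'pics/{f}.png',s['img'][:,:,::-1]); np.savez(f'pics/{f}.npz',**{k:np.asarray(v) for k,v in s.items()}); return s
def load(f): return np.load(f'pics/{f}.npz')
def Rm(a):
    a=np.asarray(a); return a if a.shape==(3,3) else R.from_quat(a).as_matrix()
def P(s,u,v,d=None):
    K=s['intrinsics']; d=s['depth'][int(v),int(u)] if d is None else d
    return Rm(s['attitude'])@(np.linalg.inv(K)@[u,v,1]*d)+s['eye']
def Pz(s,u,v,z):
    K=s['intrinsics']; r=Rm(s['attitude'])@(np.linalg.inv(K)@[u,v,1]); e=np.asarray(s['eye']); return e+r*(z-e[2])/r[2]
def proj(s,p):
    K=s['intrinsics']; c=Rm(s['attitude']).T@(np.asarray(p)-s['eye']); c=K@c; return c[:2]/c[2]
def crop(f,x0,y0,x1,y1,k,o):
    im=cv2.imread(f'pics/{f}.png')[y0:y1,x0:x1]; cv2.imwrite(f'pics/{o}.png',cv2.resize(im,None,fx=k,fy=k,interpolation=cv2.INTER_CUBIC))
E
python3 - <<'E'
from h import *
for n in ['scene','top','wrist']:
    s=snap(n,n+'0'); print(n,s['eye'],s['attitude'])
print(sense())
E
```

```text
pics
scene [ 1.56895587 -0.439504    1.26822329] [ 0.77462585  0.52052848 -0.20089158 -0.29773725]
top [ 0.4158906  -0.05460946  1.56910928] [-0.69539476  0.71658361 -0.03503526  0.04131094]
wrist [0.08651327 0.62383288 0.37256541] [0.7832955  0.6036175  0.09037517 0.1180102 ]
{'t': 0.15, 'q': array([ 1.13345972e+00,  5.28283527e-01,  1.43359085e+00,  1.35488927e-05,
        1.18140734e+00, -1.78498546e-01]), 'qd': array([-9.57588166e-04, -1.42890936e-03, -2.94642100e-03,  5.32792271e-04,
       -1.84122302e-06,  1.44219121e-03]), 'tau': array([ 3.93882929e-04, -4.42745340e+01, -1.78275472e+01, -2.56926778e-04,
        5.67634706e-03, -4.08119064e-06]), 'tcp_pos': array([0.15970771, 0.60369101, 0.23054488]), 'tool_rot': array([ 1.29060565e-01,  9.91636353e-01, -8.02912398e-04, -2.61926944e-04]), 'force': array([-0.71136319, -0.15979474, -0.69035087]), 'ft_torque': array([ 0.04376007, -0.058176  ,  0.00627431]), 'finger_gap': 1.0004077522800805}
```

View pics/scene0.png

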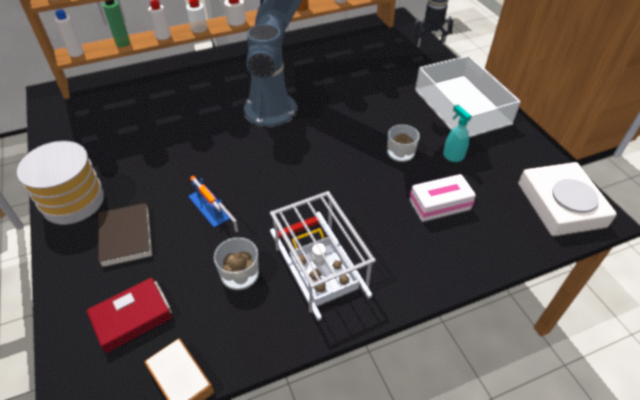

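View pics/top0.png

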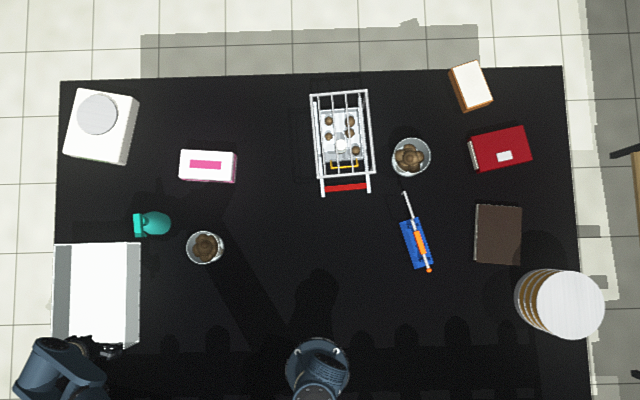

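View pics/wrist0.png

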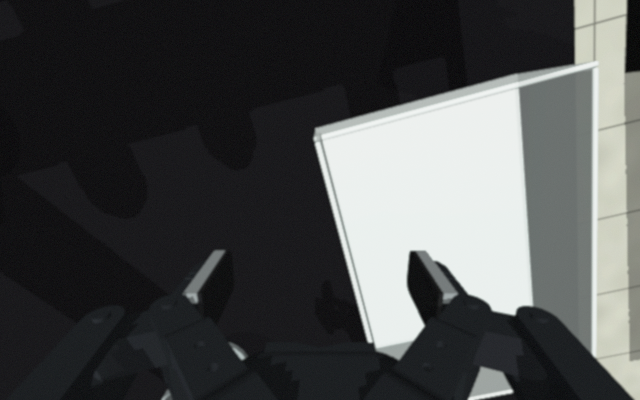

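The top view shows the hook in its cradle at about (416,240), the rack at (342,140), the stop at (347,187) and a tub at (410,157). I'll enlarge those.

```bash
python3 - <<'E'
from h import *
crop('top0',380,180,460,280,6,'c1'); crop('top0',300,80,390,205,4.8,'c2'); crop('scene0',170,165,390,320,3.6,'c3')
s=load('top0')
for u,v in [(418,240),(405,200),(428,268),(347,187),(330,250),(343,166),(410,157)]: print(u,v,P(s,u,v).round(3))
E
```

```text
418 240 [ 0.43  -0.35   0.072]
405 200 [ 0.572 -0.325  0.005]
428 268 [ 0.337 -0.379  0.07 ]
347 187 [ 0.623 -0.122  0.014]
330 250 [ 0.405 -0.056 -0.001]
343 166 [ 0.691 -0.109  0.053]
410 157 [ 0.709 -0.335  0.086]
```

View pics/c1.png

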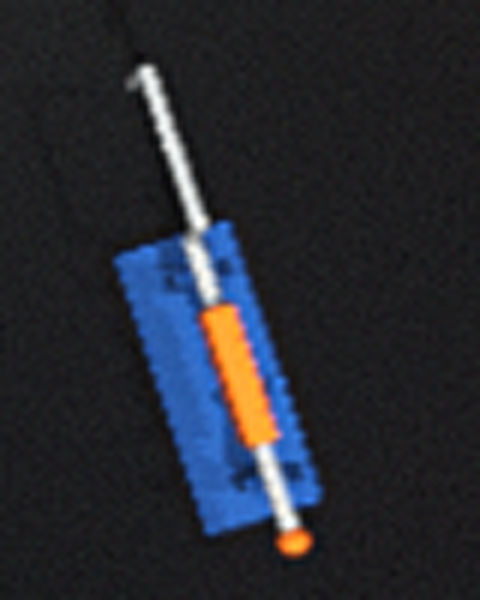

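View pics/c2.png

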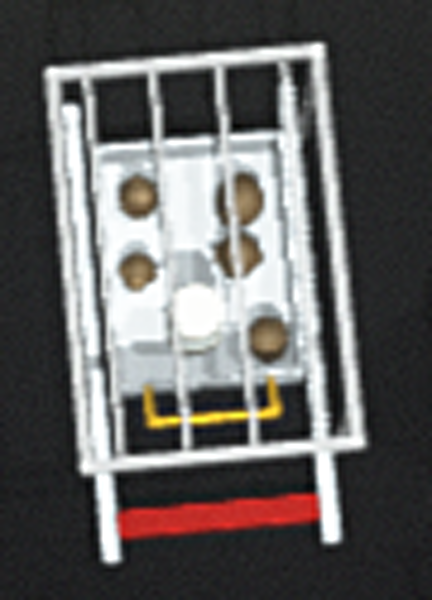

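View pics/c3.png

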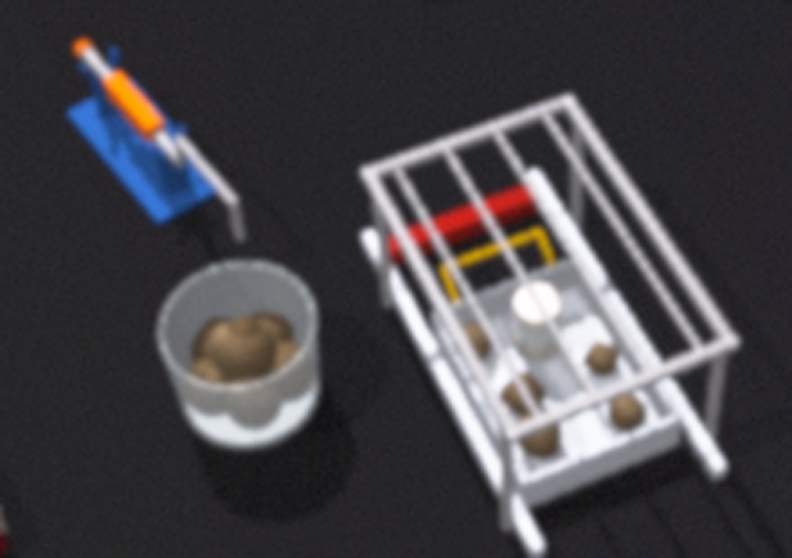

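```bash
python3 - <<'E'
from h import *
s=load('top0')
f1=lambda x,y,z:Pz(s,380+x/6-.5+.0,180+y/6-.5,z)
f2=lambda x,y,z:Pz(s,300+x/4.8-.5,80+y/4.8-.5,z)
c=np.array([f1(*p,.006) for p in [(115,255),(232,222),(322,495),(208,535)]]);print('cradle',c.mean(0).round(4), [np.degrees(np.arctan2(*(c[a]-c[b])[1::-1])).round(1) for a,b in[(0,3),(1,2)]], np.linalg.norm(c[0]-c[1]),np.linalg.norm(c[0]-c[3]))
h=np.array([f1(*p,.073) for p in [(200,312),(240,302),(278,438),(245,447)]]);print('handle',h.mean(0).round(4),np.linalg.norm(h[0]-h[3]))
k=f1(146,70,.099);n=f1(294,542,.072);print('rodtip',k,'knob',n)
d=k-h.mean(0);print(np.degrees(np.arctan2(d[1],d[0])),np.hypot(*d[:2]))
d=h.mean(0)-n;print(np.degrees(np.arctan2(d[1],d[0])),np.hypot(*d[:2]))
st=np.array([f2(*p,.02) for p in [(118,512),(318,495),(320,520),(120,540)]]);print('stop',st.round(4))
b=np.array([f2(*p,.053) for p in [(150,420),(278,410)]]);print('bar',b.round(4),b.mean(0))
sh=np.array([f2(*p,.15) for p in [(88,468),(362,442),(48,70),(322,46)]]);print('shelf',sh.round(4))
r=np.array([f2(*p,.015) for p in [(110,560),(330,540)]]);print('rail',r.round(4))
D=s['depth']
# shelf depth, tub depths
for nm,(u,v) in dict(bar=(343,166.5),jar=(341,145)).items():
    u,v=int(u),int(v); print(nm,[P(s,u,v+i).round(3) for i in (-1,0,1)])
for u,v in [(318,177),(375,172),(311,95),(366,90)]:
  w=[P(s,u+a,v+b) for a in range(-3,4) for b in range(-3,4)]; print(max(w,key=lambda p:p[2]).round(3))
# tub
uu,vv=np.meshgrid(range(385,436),range(130,182)); pts=np.array([P(s,u,v) for u,v in zip(uu.ravel(),vv.ravel())]); q=pts[pts[:,2]>.08]; print(q.min(0),q.max(0))
E
```

```text
cradle [ 0.4235 -0.3557  0.006 ] [np.float64(15.7), np.float64(15.3)] 0.07110531298115633 0.1690892902082835
handle [ 0.4236 -0.3548  0.073 ] 0.07807412991672237
rodtip [ 0.59214634 -0.30619239  0.099     ] knob [ 0.33091651 -0.37952101  0.072     ]
16.08644526701338 0.17544901144165706
14.935515357399314 0.09589007577419227
stop [[ 0.6278 -0.042   0.02  ]
 [ 0.6358 -0.1882  0.02  ]
 [ 0.6174 -0.1889  0.02  ]
 [ 0.6072 -0.0428  0.02  ]]
bar [[ 0.6891 -0.0671  0.053 ]
 [ 0.6935 -0.1591  0.053 ]] [ 0.6913127  -0.11311564  0.053     ]
shelf [[ 0.6404 -0.0238  0.15  ]
 [ 0.6523 -0.2078  0.15  ]
 [ 0.9163 -0.0041  0.15  ]
 [ 0.927  -0.1919  0.15  ]]
rail [[ 0.5933 -0.0351  0.015 ]
 [ 0.6031 -0.196   0.015 ]]
bar [array([ 0.704, -0.111,  0.001]), array([ 0.691, -0.109,  0.053]), array([ 0.688, -0.109,  0.05 ])]
jar [array([ 0.765, -0.105,  0.067]), array([ 0.763, -0.105,  0.064]), array([ 0.759, -0.105,  0.063])]
[ 0.649 -0.022  0.157]
[ 0.66  -0.201  0.158]
[ 0.909 -0.019  0.16 ]
[ 0.922 -0.179  0.158]
[ 0.4158906  -0.39791774  0.08016893] [ 0.77374108 -0.05460946  1.56910928]
```

Height and size checks agree: the hook bears 15.5° in the cradle at (0.4235, −0.355), and the bay bears about 3.6°. The stop face is at about (0.632, −0.115) and the loop bar at (0.691, −0.113, 0.053). I'll move round to the hook.

Call:
{"fn": "jog_arm", "kwargs": {
  "motion": [
    [2.3,-3,0.2,3,0],
    [2.3,-3,0.2,3,0],
    [2.3,-3,0.2,3,0],
    [2.3,-3,0.2,3,0],
    [2.3,-3,0.2,3,0],
    [2.3,-3,0.2,3,0],
    [2.3,-3,0.2,3,0],
    [2.3,-3,0.2,3,0],
    [2.3,-3,0.2,3,0],
    [2,-3.2,0.2,3,0]
  ]
}}

```text
t: 0.98
tcp_pos: [0.3874, 0.2936, 0.2481]
tool_rot: [-0.152, 0.988, -0.001, -0.002]
force: [1.1, 0.6, -0.1]
finger_gap: 0.998
```

Call:
{"fn": "jog_arm", "kwargs": {
  "motion": [
    [0.8,-4,0,-0.3,0],
    [0.8,-4,0,-0.3,0],
    [0.8,-4,0,-0.3,0],
    [0.8,-4,0,-0.3,0],
    [0.5,-4,0,-0.3,0],
    [0,-4,0,-0.3,0],
    [0,-4,0,0,0],
    [0,-4,0,0,0],
    [0,-4,0,0,0],
    [0,-4,0,0,0]
  ]
}}

```text
t: 1.82
tcp_pos: [0.428, -0.1189, 0.2489]
tool_rot: [-0.137, 0.991, -0.0, 0.003]
force: [1.1, 0.3, -0.5]
finger_gap: 1.002
```

Call:
{"fn": "jog_arm", "kwargs": {
  "motion": [
    [0,-4,0,0,0],
    [0,-4,0,0,0],
    [0,-4,0,0,0],
    [0,-4,0,0,0],
    [0,-4,0,0,0],
    [0,-2,0,0,0],
    [0,0,0,0,0]
  ]
}}

```text
t: 2.4
tcp_pos: [0.4245, -0.3577, 0.2483]
tool_rot: [-0.132, 0.991, -0.003, 0.003]
force: [0.1, -0.4, 0.0]
finger_gap: 0.997
```

```bash
python3 - <<'E'
from h import *
s=snap('wrist','w1'); st=sense(); print(st['tcp_pos'],st['force'],st['q'].round(2))
E
```

```text
[ 0.42421834 -0.35573548  0.24801161] [0.68486681 0.17291491 0.47933573] [-0.9   0.41  1.6   0.    1.13 -2.74]
```

View pics/w1.png

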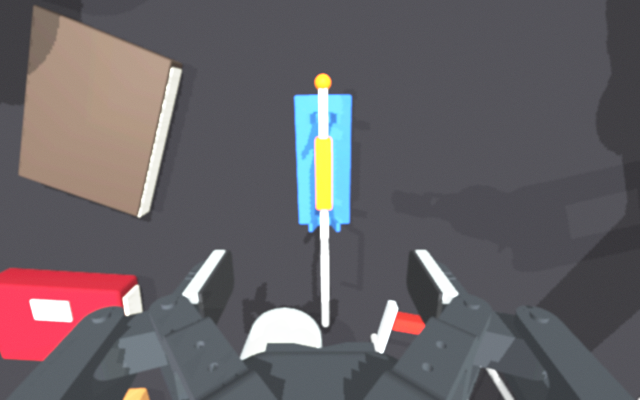

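Wrist view: the hook runs straight down the image with the knob at (323,82), the handle from (323,137) to (324,209) and the rod's end at (326,322). I'll measure the handle from here.

```bash
python3 - <<'E'
from h import *
s=load('w1')
im=s['img'].astype(int); m=(im[...,0]>200)&(im[...,1]>90)&(im[...,1]<190)&(im[...,2]<90); m[:120]=0;m[215:]=0
v,u=np.nonzero(m); print(u.min(),u.max(),v.min(),v.max())
pts=np.array([P(s,a,b) for a,b in zip(u,v)]); print(np.median(pts,0))
rc=cv2.minAreaRect(np.c_[u,v].astype(np.float32)); print(rc)
c=Pz(s,*rc[0],.073); print('centre',c)
a=Pz(s,323,82,.06);e=Pz(s,325.5,322,.099);print('knob',a,'tip',e); d=e-a; print(np.degrees(np.arctan2(d[1],d[0])),np.hypot(*d[:2]))
E
```

```text
Traceback (most recent call last):
ValueError: zero-size array to reduction operation minimum which has no identity
```

```bash
python3 - <<'E'
from h import *
s=load('w1')
im=s['img'].astype(int); print(im[170,323]); m=(im[...,0]-im[...,2]>120)&(im[...,1]>60); m[:120]=0;m[215:]=0; m[:,:300]=0; m[:,345:]=0
v,u=np.nonzero(m); print(u.min(),u.max(),v.min(),v.max())
pts=np.array([P(s,a,b) for a,b in zip(u,v)]); print(np.median(pts,0))
rc=cv2.minAreaRect(np.c_[u,v].astype(np.float32)); print(rc)
c=Pz(s,*rc[0],.073); print('centre',c)
a=Pz(s,323,82,.06);e=Pz(s,325.5,322,.099);print('knob',a,'tip',e); d=e-a; print(np.degrees(np.arctan2(d[1],d[0])),np.hypot(*d[:2]))
E
```

```text
[255 255  79]
316 330 138 208
[ 0.41900288 -0.35496249  0.07238392]
((322.9999694824219, 172.99996948242188), (69.99998474121094, 13.999998092651367), 90.0)
centre [ 0.41883258 -0.35551057  0.073     ]
knob [ 0.32889829 -0.3802721   0.06      ] tip [ 0.5854321  -0.30659204  0.099     ]
16.024796784774306 0.26690512635425095
```

Call:
{"fn": "jog_arm", "kwargs": {
  "motion": [
    [-0.1,0,-3.5,0.3,0],
    [-0.1,0,-3.5,0.2,0],
    [-0.1,0,-3.5,0,0],
    [0,0,-3.5,0,0],
    [0,0,-2,0,0],
    [0,0,-1,0,0],
    [0,0,0,0,0]
  ]
}}

```text
t: 3.03
tcp_pos: [0.4212, -0.3451, 0.0746]
tool_rot: [-0.139, 0.99, -0.001, 0.004]
force: [-0.3, -0.1, -0.2]
finger_gap: 0.996
```

Call:
{"fn": "jog_arm", "kwargs": {
  "motion": [
    [0,-0.5,0,0,0],
    [0,-0.5,-0.5,0,0],
    [0,0,0,0,0]
  ]
}}

```text
t: 3.28
tcp_pos: [0.4217, -0.3523, 0.0704]
tool_rot: [-0.141, 0.99, 0.0, 0.004]
force: [0.9, -0.0, -0.2]
finger_gap: 0.999
```

Call:
{"fn": "jog_arm", "kwargs": {
  "motion": [
    [0,-0.2,-1,0,0],
    [0,-0.1,-1,0,0],
    [0,-0.1,-0.8,0,0],
    [0,0,-0.3,0,0],
    [0,0,0,0,0]
  ]
}}

```text
t: 3.7
tcp_pos: [0.4235, -0.3591, 0.0396]
tool_rot: [-0.141, 0.99, -0.003, 0.006]
force: [-0.3, 0.1, -0.2]
finger_gap: 1.005
```

```bash
python3 - <<'E'
from h import *
st=sense(); print(st['tcp_pos'],st['force'],st['q'].round(3), 2*np.degrees(np.arctan2(st['tool_rot'][1],st['tool_rot'][0]))-180)
E
```

```text
[ 0.42352255 -0.35913735  0.03960285] [-0.26905124  0.0767711  -0.17743555] [-0.908  0.723  1.755  0.012  0.652 -2.771] 16.189191693171693
```

Call:
{"fn": "jog_arm", "kwargs": {
  "motion": [
    [-0.1,0.4,0,-0.3,0],
    [0,0,0,0,60],
    [0,0,0,0,120],
    [0,0,0,0,200],
    [0,0,0,0,255],
    [0,0,0,0,255],
    [0,0,0,0,255],
    [0,0,0,0,255]
  ],
  "squeeze": 100
}}

```text
t: 4.37
tcp_pos: [0.4224, -0.3546, 0.0401]
tool_rot: [-0.138, 0.99, -0.003, 0.006]
force: [-0.3, -0.1, -1.5]
finger_gap: 0.198
```

Call:
{"fn": "jog_arm", "kwargs": {
  "motion": [
    [0,0,0,0,255],
    [0,0,1,0,255],
    [0,0,1.5,0,255],
    [0,0,2,0,255],
    [0,0,2,0,255],
    [0,0,2,0,255],
    [0,0,1.5,0,255],
    [0,0,0,0,255],
    [0,0,0,0,255],
    [0,0,0,0,255]
  ]
}}

```text
t: 5.2
tcp_pos: [0.4203, -0.3521, 0.1458]
tool_rot: [-0.138, 0.99, -0.001, 0.005]
force: [0.0, -0.9, -1.8]
finger_gap: 0.195
```

```bash
python3 - <<'E'
from h import *
for n in ['scene','top','wrist']: s=snap(n,n+'2')
crop('scene2',160,100,340,260,4,'c4')
crop('top2',360,150,460,280,4.5,'c5')
st=sense(); print(st['tcp_pos'],st['force'],st['ft_torque'],st['q'].round(3), 2*np.degrees(np.arctan2(st['tool_rot'][1],st['tool_rot'][0]))-180)
E
```

```text
[ 0.41982026 -0.35156907  0.14474182] [ 0.41394147  0.43165367 -1.0792116 ] [0.03640282 0.05953204 0.05120745] [-0.905  0.543  1.714  0.009  0.881 -2.758] 15.840162601083478
```

View pics/c4.png

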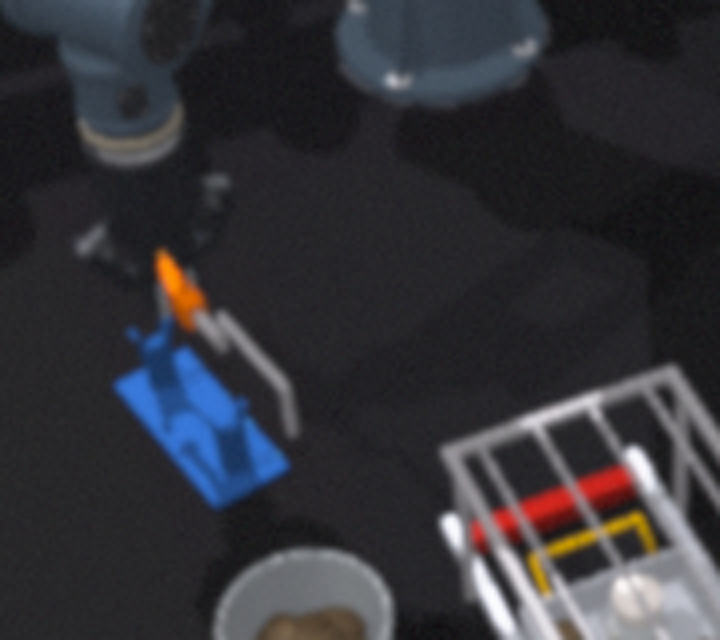

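View pics/c5.png

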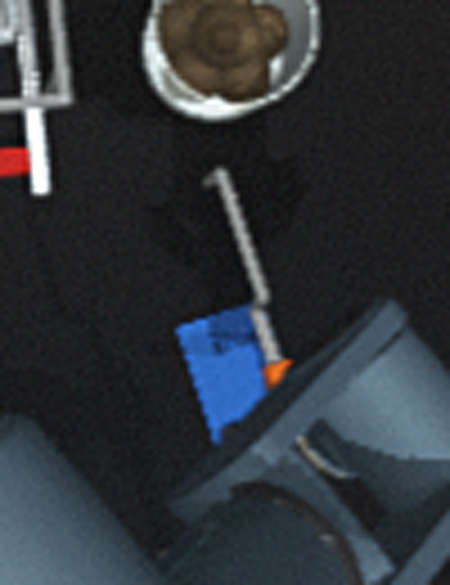

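View pics/wrist2.png

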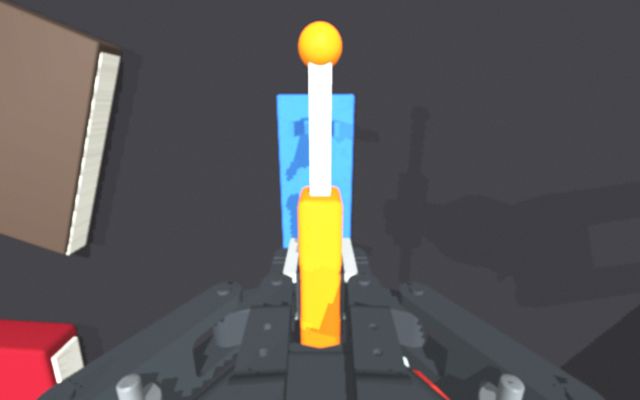

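The scene shows the hook clear of the cradle and held level. In the top crop the rod end is at about (222,175). I'll measure the hook relative to the TCP.

```bash
python3 - <<'E'
from h import *
s=load('top2'); t=np.array([0.41982,-0.35157,0.14474])
# rod pixels: depth
for x,y in [(226,185),(240,225),(255,275),(268,335)]:
    u,v=360+x/4.5-.5,150+y/4.5-.5
    w=[P(s,int(round(u))+a,int(round(v))+b) for a in(-1,0,1) for b in (-1,0,1)]
    print(max(w,key=lambda p:p[2]).round(4))
e=Pz(s,360+222/4.5-.5,150+173/4.5-.5,.199); print('rodend',e)
c=Pz(s,360+262/4.5-.5,150+303/4.5-.5,.199);print('crank',c)
d=e-t;print(np.hypot(*d[:2]),np.degrees(np.arctan2(d[1],d[0]))); d=e-c;print(np.hypot(*d[:2]),np.degrees(np.arctan2(d[1],d[0])))
w=load('wrist2')
k=Pz(w,320,45,.164);print('knob',k, P(w,320,45), P(w,320,100),P(w,320,160))
d=t-k;print(np.hypot(*d[:2]),np.degrees(np.arctan2(d[1],d[0])))
E
```

```text
[ 0.5792 -0.3068  0.2063]
[ 0.5508 -0.3137  0.2106]
[ 0.5202 -0.3187  0.2081]
[ 0.4819 -0.3362  0.1716]
rodend [ 0.58970257 -0.30497516  0.199     ]
crank [ 0.49961043 -0.32773469  0.199     ]
0.17615665012119894 15.337717508048526
0.09292249511413785 14.177710904480707
knob [ 0.32601546 -0.37713373  0.164     ] [ 0.32728013 -0.37677153  0.17180727] [ 0.34471098 -0.37180402  0.1689505 ] [ 0.36666373 -0.3655472   0.16819631]
0.09722548982577205 15.244129104652698
```

Call:
{"fn": "jog_arm", "kwargs": {
  "motion": [
    [0,2.5,0,-1.5,255],
    [0,3,0,-1.5,255],
    [0,3,0,-1.5,255],
    [0,3,0,-1.5,255],
    [0,3,0,-1.5,255],
    [0,3,0,-1.5,255],
    [0,2.5,0,-1.5,255],
    [0,1.5,0,-1.5,255],
    [0,0,0,0,255],
    [0,0,0,0,255]
  ]
}}

```text
t: 6.18
tcp_pos: [0.414, -0.1281, 0.1364]
tool_rot: [-0.026, 1.0, 0.004, -0.003]
force: [0.0, -1.0, -0.8]
finger_gap: 0.197
```

```bash
cat > st.py <<'E'
from h import *
def show():
    st=sense(); yaw=2*np.degrees(np.arctan2(st['tool_rot'][1],st['tool_rot'][0]))-180
    b=np.radians(3.6); ax=np.array([np.cos(b),np.sin(b)]); tip=st['tcp_pos'][:2]+.174*np.array([np.cos(np.radians(yaw)),np.sin(np.radians(yaw))])
    d=tip-[.632,-.115]; print('t',st['t'],'tcp',st['tcp_pos'].round(4),'yaw',round(yaw,2),'tip',tip.round(4),'along',round(float(d@ax),4),'lat',round(float(d@[-ax[1],ax[0]]),4),'F',st['force'].round(2),'Fpull',round(float(st['force'][:2]@ax),2),'gap',round(st['finger_gap'],3),'q6',round(st['q'][5],2), 'tilt',R.from_quat(st['tool_rot']).as_matrix()[:,2].round(4))
if __name__=='__main__': show()
E
python3 st.py
```

```text
t 6.1833 tcp [ 0.414  -0.1281  0.1364] yaw 3.0 tip [ 0.5878 -0.119 ] along -0.0444 lat -0.0012 F [ 0.01 -0.95 -0.81] Fpull -0.05 gap 0.197 q6 -2.19 tilt [-0.0059  0.0069 -1.    ]
```

Call:
{"fn": "jog_arm", "kwargs": {
  "motion": [
    [0,0,-2,0.2,255],
    [0,0,-2,0.2,255],
    [0,0,-1.6,0.2,255],
    [0,0,-0.8,0,255],
    [0,0,0,0,255],
    [0,0,0,0,255]
  ]
}}

```text
t: 6.68
tcp_pos: [0.4178, -0.135, 0.0686]
tool_rot: [-0.032, 1.0, 0.001, -0.0]
force: [0.0, -0.8, -1.6]
finger_gap: 0.202
```

```bash
python3 st.py
```

```text
t 6.6833 tcp [ 0.4178 -0.135   0.0686] yaw 3.61 tip [ 0.5915 -0.1241] along -0.041 lat -0.0065 F [ 0.01 -0.8  -1.6 ] Fpull -0.04 gap 0.202 q6 -2.21 tilt [-7.0e-04  2.5e-03 -1.0e+00]
```

Call:
{"fn": "jog_arm", "kwargs": {
  "motion": [
    [0.6,0.4,0,0,255],
    [1.2,0.2,0,0,255],
    [1.6,0.1,0,0,255],
    [1.6,0.1,0,0,255],
    [1.2,0.1,0,0,255],
    [0,0,0,0,255],
    [0,0,0,0,255]
  ]
}}

```text
t: 7.27
tcp_pos: [0.4867, -0.1286, 0.0724]
tool_rot: [-0.03, 1.0, -0.001, 0.003]
force: [-0.4, -0.3, -1.2]
finger_gap: 0.193
```

```bash
python3 - <<'E'
from st import *
show()
snap('scene','scene3');snap('top','top3')
crop('scene3',240,180,390,310,5,'c6'); crop('top3',300,130,400,230,6,'c7')
E
```

```text
t 7.2667 tcp [ 0.4867 -0.1286  0.0724] yaw 3.39 tip [ 0.6604 -0.1183] along 0.0281 lat -0.0051 F [-0.4  -0.32 -1.22] Fpull -0.42 gap 0.193 q6 -2.11 tilt [ 0.0065 -0.0011 -1.    ]
```

View pics/c6.png

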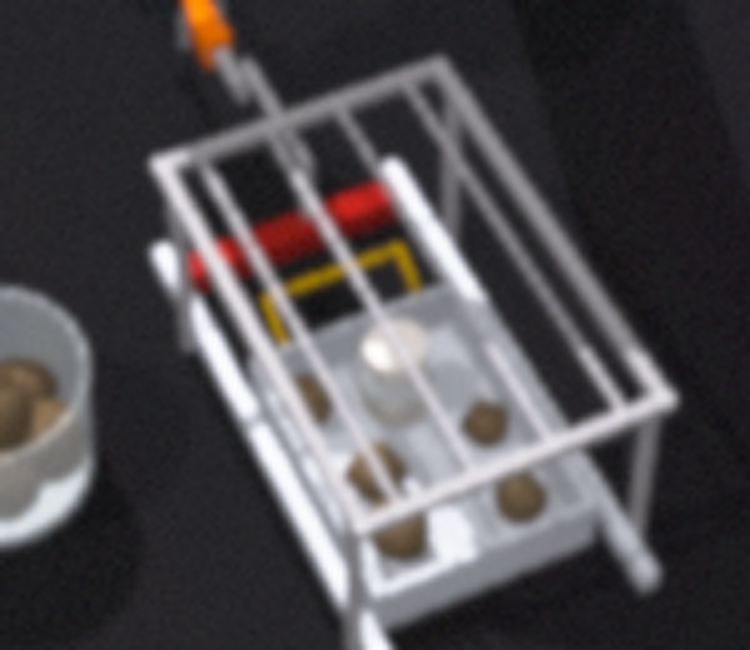

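View pics/c7.png

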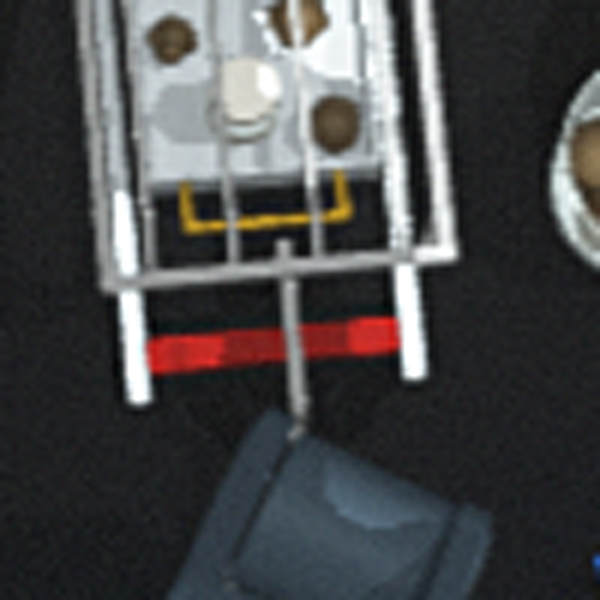

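```bash
python3 - <<'E'
from h import *
s=load('top3'); f=lambda x,y,z:Pz(s,300+x/6-.5,130+y/6-.5,z)
ax=np.array([np.cos(np.radians(3.6)),np.sin(np.radians(3.6))])
def rel(p): d=p[:2]-[.632,-.115]; return (d@ax).round(4),(d@[-ax[1],ax[0]]).round(4)
print('rod end',f(286,240,.131),rel(f(286,240,.131)))
for x in (188,348,268): print('bar',f(x,{188:229,348:214,268:221}[x],.053),rel(f(x,{188:229,348:214,268:221}[x],.053)))
for x,y in [(150,338),(398,318),(150,373),(398,350)]: print('stop',rel(f(x,y,.02)))
print(P(s,348-1,166)) if 0 else None
E
```

```text
rod end [ 0.66512249 -0.11975723  0.131     ] (np.float64(0.0328), np.float64(-0.0068))
bar [ 0.68678474 -0.0673561   0.053     ] (np.float64(0.0577), np.float64(0.0441))
bar [ 0.69262632 -0.15934393  0.053     ] (np.float64(0.0577), np.float64(-0.0481))
bar [ 0.68999614 -0.11336047  0.053     ] (np.float64(0.058), np.float64(-0.002))
stop (np.float64(0.0014), np.float64(0.0716))
stop (np.float64(-0.0004), np.float64(-0.0736))
stop (np.float64(-0.0191), np.float64(0.0735))
stop (np.float64(-0.0191), np.float64(-0.0717))
```

Call:
{"fn": "jog_arm", "kwargs": {
  "motion": [
    [0.8,0.3,-0.1,0,255],
    [1.2,0.3,-0.1,0.2,255],
    [1.0,0.1,-0.1,0,255],
    [0.7,0.1,0,0,255],
    [0.2,0,0,0,255],
    [0,0,0,0,255],
    [0,0,0,0,255]
  ]
}}

```text
t: 7.95
tcp_pos: [0.527, -0.1191, 0.0688]
tool_rot: [-0.031, 1.0, 0.0, 0.002]
force: [-0.2, -0.7, -0.8]
finger_gap: 0.196
```

```bash
python3 st.py
```

```text
t 7.95 tcp [ 0.527  -0.1191  0.0688] yaw 3.51 tip [ 0.7006 -0.1084] along 0.0689 lat 0.0023 F [-0.21 -0.69 -0.78] Fpull -0.25 gap 0.196 q6 -2.06 tilt [ 3.4e-03  6.0e-04 -1.0e+00]
```

Call:
{"fn": "jog_arm", "kwargs": {
  "motion": [
    [0.4,-0.2,0,0,255],
    [0,-0.1,0,0,255],
    [0,0,0,0,255]
  ]
}}

```text
t: 8.2
tcp_pos: [0.5303, -0.1221, 0.0685]
tool_rot: [-0.031, 1.0, 0.001, 0.001]
force: [0.2, -0.8, -1.0]
finger_gap: 0.197
```

```bash
python3 - <<'E'
from st import *
show()
snap('scene','scene4');snap('top','top4')
crop('scene4',240,180,390,310,5,'c8'); crop('top4',300,130,400,230,6,'c9')
E
```

```text
t 8.2 tcp [ 0.5303 -0.1221  0.0685] yaw 3.52 tip [ 0.704  -0.1114] along 0.0721 lat -0.0009 F [ 0.2  -0.81 -0.95] Fpull 0.15 gap 0.197 q6 -2.07 tilt [ 0.0016  0.0012 -1.    ]
```

View pics/c8.png

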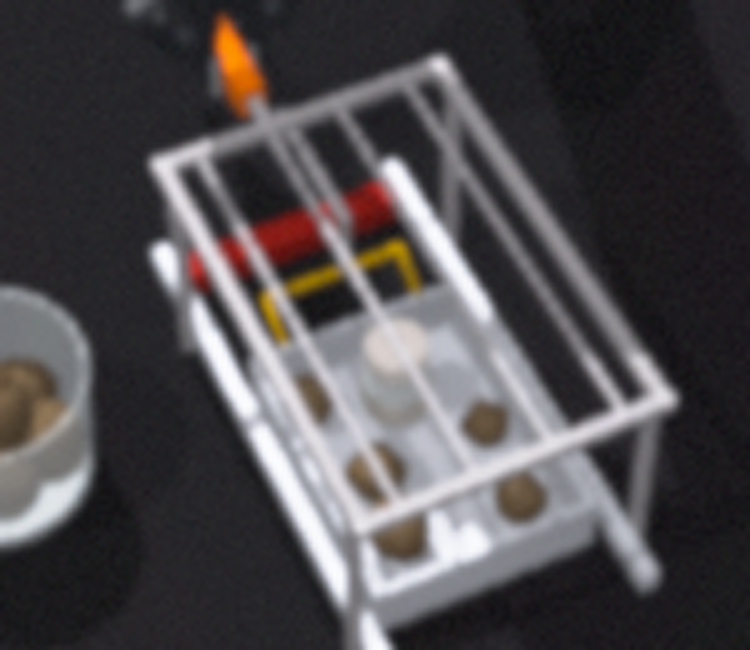

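View pics/c9.png

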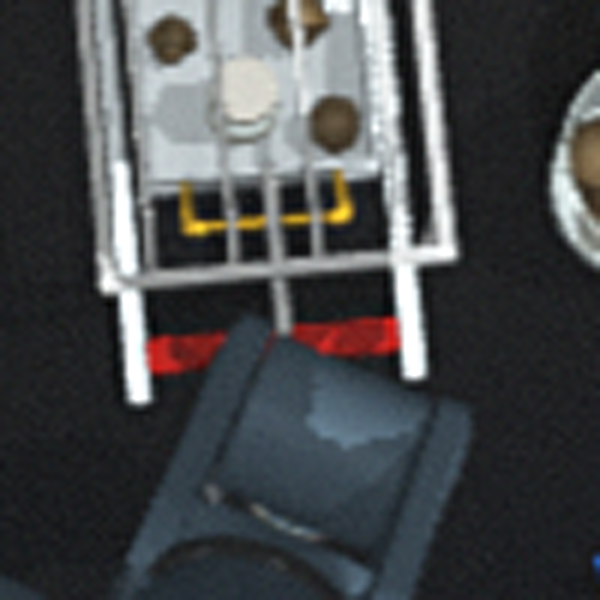

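Call:
{"fn": "jog_arm", "kwargs": {
  "motion": [
    [0,0,-0.6,0,255],
    [0,0,-0.6,0,255],
    [0,0,-0.6,0,255],
    [0,0,-0.5,0,255],
    [0,0,0,0,255]
  ]
}}

```text
t: 8.72
tcp_pos: [0.5296, -0.1221, 0.0433]
tool_rot: [-0.03, 1.0, 0.001, 0.001]
force: [-0.9, 0.0, -2.4]
finger_gap: 0.191
```

```bash
python3 st.py
```

```text
t 8.7167 tcp [ 0.5296 -0.1221  0.0433] yaw 3.47 tip [ 0.7033 -0.1116] along 0.0714 lat -0.0011 F [-0.93  0.03 -2.36] Fpull -0.93 gap 0.191 q6 -2.07 tilt [ 0.0013  0.0014 -1.    ]
```

Call:
{"fn": "jog_arm", "kwargs": {
  "motion": [
    [0,0,-0.6,0,255],
    [0,0,-0.6,0,255],
    [0,0,-0.5,0,255],
    [0,0,0,0,255],
    [0,0,0,0,255]
  ]
}}

```text
t: 9.13
tcp_pos: [0.529, -0.1219, 0.0232]
tool_rot: [-0.03, 1.0, 0.001, -0.0]
force: [-0.5, -0.2, -2.3]
finger_gap: 0.194
```

```bash
python3 - <<'E'
from st import *
show()
snap('scene','scene5');snap('top','top5')
crop('scene5',240,180,390,310,5,'c10'); crop('top5',300,130,400,230,6,'c11')
E
```

```text
t 9.1333 tcp [ 0.529  -0.1219  0.0232] yaw 3.47 tip [ 0.7027 -0.1113] along 0.0708 lat -0.0008 F [-0.53 -0.18 -2.26] Fpull -0.54 gap 0.194 q6 -2.07 tilt [-6.0e-04  2.3e-03 -1.0e+00]
```

View pics/c10.png

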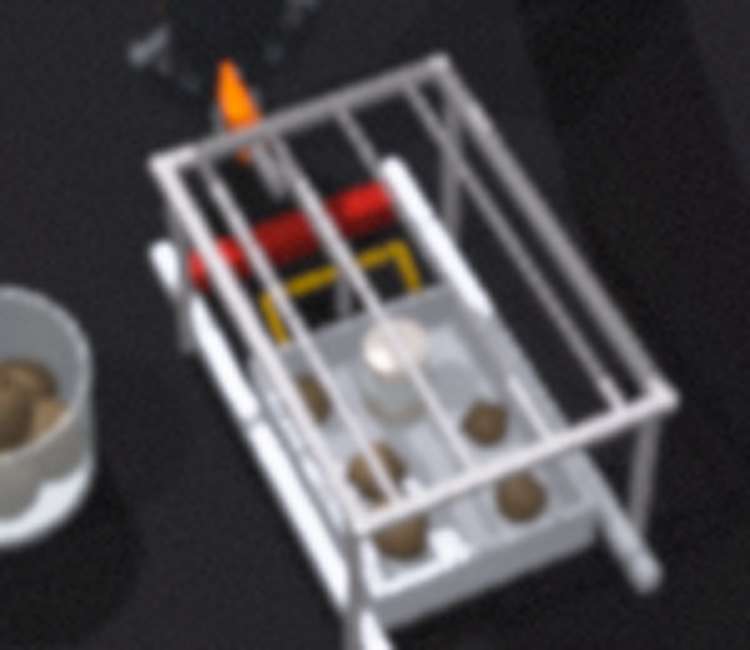

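View pics/c11.png

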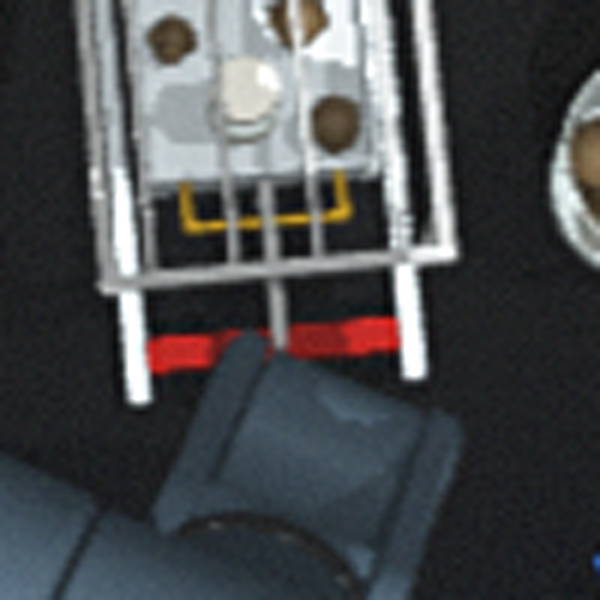

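The scene shows the tine inside the loop at (345,295), behind the bar and ahead of the tray wall. Now I'll pull gently.

Call:
{"fn": "jog_arm", "kwargs": {
  "motion": [
    [-0.2,0,0,0,255],
    [-0.3,0,0,0,255],
    [-0.3,0,0,0,255],
    [-0.3,0,0,0,255],
    [-0.3,0,0,0,255]
  ]
}}

```text
t: 9.65
tcp_pos: [0.5171, -0.1229, 0.0249]
tool_rot: [-0.03, 1.0, -0.0, 0.003]
force: [2.8, 0.6, -3.1]
finger_gap: 0.198
```

```bash
python3 st.py
```

```text
t 9.65 tcp [ 0.5171 -0.1229  0.0249] yaw 3.47 tip [ 0.6908 -0.1124] along 0.0588 lat -0.0011 F [ 2.81  0.61 -3.11] Fpull 2.84 gap 0.198 q6 -2.08 tilt [ 6.6e-03 -7.0e-04 -1.0e+00]
```

Call:
{"fn": "jog_arm", "kwargs": {
  "motion": [
    [-0.3,0,0,0,255],
    [-0.3,0,0,0,255],
    [-0.3,0,0,0,255],
    [-0.3,0,0,0,255]
  ]
}}

```text
t: 9.98
tcp_pos: [0.5059, -0.1238, 0.0255]
tool_rot: [-0.03, 1.0, -0.001, 0.005]
force: [2.7, 0.4, -2.6]
finger_gap: 0.19
```

```bash
python3 st.py
```

```text
t 9.9833 tcp [ 0.5059 -0.1238  0.0255] yaw 3.46 tip [ 0.6796 -0.1133] along 0.0476 lat -0.0013 F [ 2.71  0.38 -2.56] Fpull 2.73 gap 0.19 q6 -2.09 tilt [ 0.0111 -0.0025 -0.9999]
```

Call:
{"fn": "jog_arm", "kwargs": {
  "motion": [
    [-0.4,0,0,0,255],
    [-0.4,-0.1,0,0,255],
    [-0.4,0,0,0,255],
    [-0.4,0,0,0,255],
    [-0.4,0,0,0,255],
    [-0.4,-0.1,0,0,255],
    [-0.4,0,0,0,255],
    [-0.4,0,0,0,255],
    [-0.4,0,0,0,255]
  ]
}}

```text
t: 10.73
tcp_pos: [0.4666, -0.1263, 0.0257]
tool_rot: [-0.03, 1.0, -0.002, 0.006]
force: [2.1, -0.4, -3.4]
finger_gap: 0.194
```

```bash
python3 - <<'E'
from st import *
show()
snap('scene','scene6');snap('top','top6')
crop('scene6',240,180,390,310,5,'c12'); crop('top6',300,130,400,230,6,'c13')
E
```

```text
t 10.7333 tcp [ 0.4666 -0.1263  0.0257] yaw 3.45 tip [ 0.6403 -0.1159] along 0.0082 lat -0.0014 F [ 2.07 -0.35 -3.37] Fpull 2.04 gap 0.194 q6 -2.14 tilt [ 0.0123 -0.0031 -0.9999]
```

View pics/c12.png

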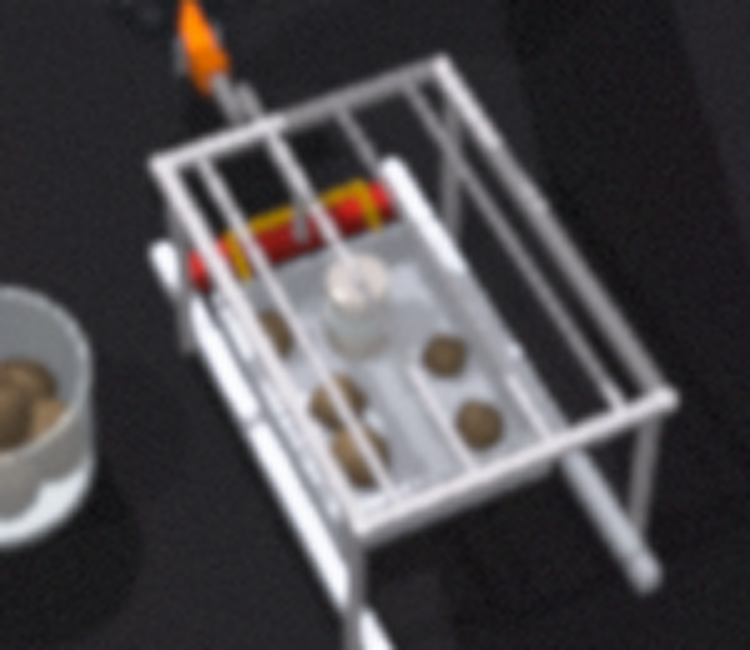

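View pics/c13.png

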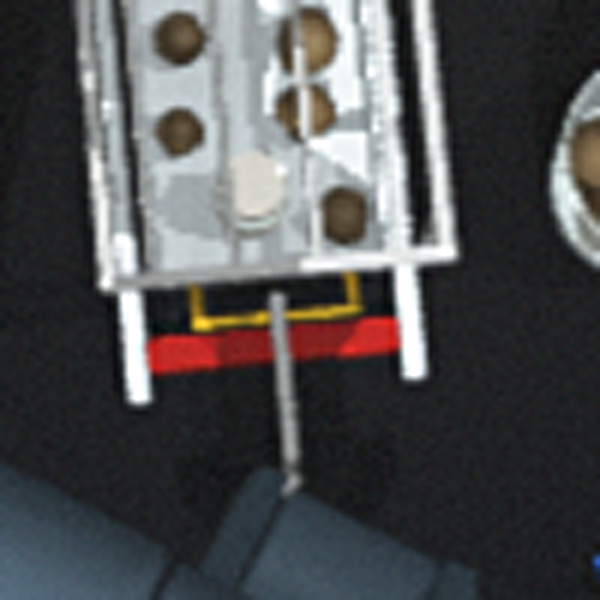

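Call:
{"fn": "jog_arm", "kwargs": {
  "motion": [
    [-0.4,0,0,0,255],
    [-0.4,-0.1,0,0,255],
    [-0.4,0,0,0,255],
    [-0.4,0,0,0,255],
    [-0.3,0,0,0,255]
  ]
}}

```text
t: 11.25
tcp_pos: [0.4466, -0.1276, 0.0259]
tool_rot: [-0.03, 1.0, -0.002, 0.007]
force: [2.0, 1.4, -2.8]
finger_gap: 0.193
```

```bash
python3 - <<'E'
from st import *
show()
snap('top','top7')
crop('top7',300,130,400,230,6,'c14')
show()
E
```

```text
t 11.25 tcp [ 0.4466 -0.1276  0.0259] yaw 3.46 tip [ 0.6203 -0.1171] along -0.0118 lat -0.0014 F [ 2.04  1.39 -2.8 ] Fpull 2.12 gap 0.193 q6 -2.16 tilt [ 0.0134 -0.0037 -0.9999]
t 11.3 tcp [ 0.4458 -0.1273  0.0259] yaw 3.45 tip [ 0.6195 -0.1168] along -0.0126 lat -0.0011 F [ 0.73  0.57 -1.33] Fpull 0.77 gap 0.197 q6 -2.16 tilt [ 0.0121 -0.003  -0.9999]
```

View pics/c14.png

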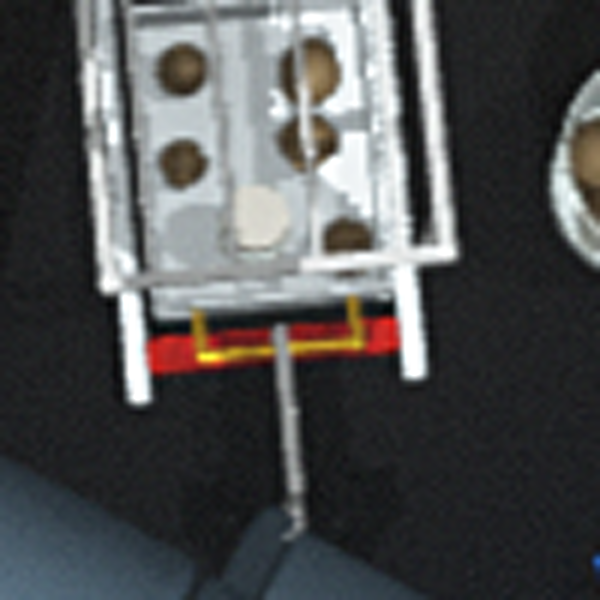

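Call:
{"fn": "jog_arm", "kwargs": {
  "motion": [
    [-0.2,0,0,0,255],
    [-0.2,0,0,0,255],
    [-0.2,0,0,0,255],
    [-0.1,0,0,0,255]
  ]
}}

```text
t: 11.63
tcp_pos: [0.4391, -0.1279, 0.0262]
tool_rot: [-0.03, 1.0, -0.002, 0.007]
force: [2.9, 1.3, -3.0]
finger_gap: 0.201
```

```bash
python3 st.py
```

```text
t 11.6333 tcp [ 0.4391 -0.1279  0.0262] yaw 3.43 tip [ 0.6128 -0.1175] along -0.0193 lat -0.0013 F [ 2.9   1.26 -2.98] Fpull 2.97 gap 0.201 q6 -2.17 tilt [ 0.0144 -0.0042 -0.9999]
```

Call:
{"fn": "jog_arm", "kwargs": {
  "motion": [
    [-0.1,0,0,0,255],
    [-0.07,0,0,0,255]
  ]
}}

```text
t: 11.8
tcp_pos: [0.4372, -0.1279, 0.0261]
tool_rot: [-0.03, 1.0, -0.002, 0.007]
force: [3.3, -0.0, -2.0]
finger_gap: 0.198
```

```bash
python3 st.py
```

```text
t 11.8 tcp [ 0.4372 -0.1279  0.0261] yaw 3.44 tip [ 0.6109 -0.1175] along -0.0212 lat -0.0012 F [ 3.29 -0.   -1.97] Fpull 3.28 gap 0.198 q6 -2.17 tilt [ 0.0145 -0.0043 -0.9999]
```

Call:
{"fn": "jog_arm", "kwargs": {
  "motion": [
    [-0.07,0,0,0,255]
  ]
}}

```text
t: 11.88
tcp_pos: [0.4366, -0.128, 0.0261]
tool_rot: [-0.03, 1.0, -0.002, 0.007]
force: [2.4, 0.2, -2.5]
finger_gap: 0.195
```

Call:
{"fn": "jog_arm", "kwargs": {
  "motion": [
    [-0.07,0,0,0,255]
  ]
}}

```text
t: 11.97
tcp_pos: [0.4359, -0.128, 0.0261]
tool_rot: [-0.03, 1.0, -0.002, 0.007]
force: [2.6, 0.8, -2.9]
finger_gap: 0.199
```

Call:
{"fn": "jog_arm", "kwargs": {
  "motion": [
    [-0.07,0,0,0,255]
  ]
}}

```text
t: 12.05
tcp_pos: [0.4352, -0.128, 0.0261]
tool_rot: [-0.03, 1.0, -0.002, 0.007]
force: [3.2, -0.0, -3.7]
finger_gap: 0.198
```

```bash
python3 st.py
```

```text
t 12.05 tcp [ 0.4352 -0.128   0.0261] yaw 3.44 tip [ 0.6089 -0.1176] along -0.0233 lat -0.0011 F [ 3.23 -0.01 -3.69] Fpull 3.23 gap 0.198 q6 -2.18 tilt [ 0.0148 -0.0044 -0.9999]
```

Call:
{"fn": "jog_arm", "kwargs": {
  "motion": [
    [-0.07,0,0,0,255]
  ]
}}

```text
t: 12.13
tcp_pos: [0.4344, -0.128, 0.0261]
tool_rot: [-0.03, 1.0, -0.002, 0.007]
force: [2.6, 0.6, -3.3]
finger_gap: 0.195
```

Call:
{"fn": "jog_arm", "kwargs": {
  "motion": [
    [-0.07,0,0,0,255]
  ]
}}

```text
t: 12.22
tcp_pos: [0.4343, -0.1283, 0.0261]
tool_rot: [-0.03, 1.0, -0.003, 0.008]
force: [5.2, 1.5, -4.2]
finger_gap: 0.198
```

Call:
{"fn": "jog_arm", "kwargs": {
  "motion": [
    [-0.07,0,0,0,255]
  ]
}}

```text
t: 12.3
tcp_pos: [0.4343, -0.1285, 0.0262]
tool_rot: [-0.03, 0.999, -0.003, 0.009]
force: [5.7, 2.3, -4.8]
finger_gap: 0.198
```

Call:
{"fn": "jog_arm", "kwargs": {
  "motion": [
    [-0.07,0,0,0,255]
  ]
}}

```text
t: 12.38
tcp_pos: [0.4343, -0.1287, 0.0262]
tool_rot: [-0.031, 0.999, -0.004, 0.009]
force: [5.0, 1.9, -4.5]
finger_gap: 0.195
```

Call:
{"fn": "jog_arm", "kwargs": {
  "motion": [
    [-0.13,0.02,-0.02,0,255]
  ]
}}

```text
t: 12.47
tcp_pos: [0.4342, -0.1291, 0.026]
tool_rot: [-0.031, 0.999, -0.004, 0.01]
force: [7.5, 1.8, -5.5]
finger_gap: 0.193
```

Call:
{"fn": "jog_arm", "kwargs": {
  "motion": [
    [-0.17,0.02,-0.02,0,255]
  ]
}}

```text
t: 12.55
tcp_pos: [0.4343, -0.1295, 0.0259]
tool_rot: [-0.032, 0.999, -0.005, 0.012]
force: [8.0, 2.7, -5.4]
finger_gap: 0.198
```

```bash
python3 st.py
```

```text
t 12.55 tcp [ 0.4343 -0.1295  0.0259] yaw 3.69 tip [ 0.6079 -0.1183] along -0.0242 lat -0.0018 F [ 8.05  2.68 -5.44] Fpull 8.2 gap 0.198 q6 -2.19 tilt [ 0.0244 -0.0097 -0.9997]
```

Call:
{"fn": "jog_arm", "kwargs": {
  "motion": [
    [-0.28,0.06,-0.02,0,255]
  ]
}}

```text
t: 12.63
tcp_pos: [0.4343, -0.1301, 0.0257]
tool_rot: [-0.033, 0.999, -0.007, 0.015]
force: [13.0, 2.7, -7.4]
finger_gap: 0.196
```

Call:
{"fn": "jog_arm", "kwargs": {
  "motion": [
    [-0.36,0.08,-0.02,0,255]
  ]
}}

```text
t: 12.72
tcp_pos: [0.4344, -0.1308, 0.0256]
tool_rot: [-0.034, 0.999, -0.009, 0.018]
force: [11.6, 1.3, -3.9]
finger_gap: 0.193
```

```bash
python3 st.py
```

```text
t 12.7167 tcp [ 0.4344 -0.1308  0.0256] yaw 3.89 tip [ 0.608 -0.119] along -0.0242 lat -0.0025 F [11.56  1.3  -3.88] Fpull 11.62 gap 0.193 q6 -2.19 tilt [ 0.0368 -0.0166 -0.9992]
```

```bash
python3 - <<'E'
from st import *
show()
snap('scene','scene8'); show(); crop('scene8',240,160,390,290,5,'c15')
snap('top','top8'); show(); crop('top8',300,130,400,230,6,'c16')
E
```

```text
t 12.7167 tcp [ 0.4344 -0.1308  0.0256] yaw 3.89 tip [ 0.608 -0.119] along -0.0242 lat -0.0025 F [11.56  1.3  -3.88] Fpull 11.62 gap 0.193 q6 -2.19 tilt [ 0.0368 -0.0166 -0.9992]
t 12.7667 tcp [ 0.4344 -0.1309  0.0257] yaw 3.87 tip [ 0.608  -0.1191] along -0.0242 lat -0.0026 F [10.9   3.06 -4.59] Fpull 11.07 gap 0.195 q6 -2.19 tilt [ 0.0375 -0.017  -0.9992]
t 12.8167 tcp [ 0.4345 -0.1308  0.0258] yaw 3.87 tip [ 0.6081 -0.1191] along -0.0241 lat -0.0026 F [10.64  2.67 -4.01] Fpull 10.78 gap 0.19 q6 -2.19 tilt [ 0.0372 -0.0168 -0.9992]
```

View pics/c15.png

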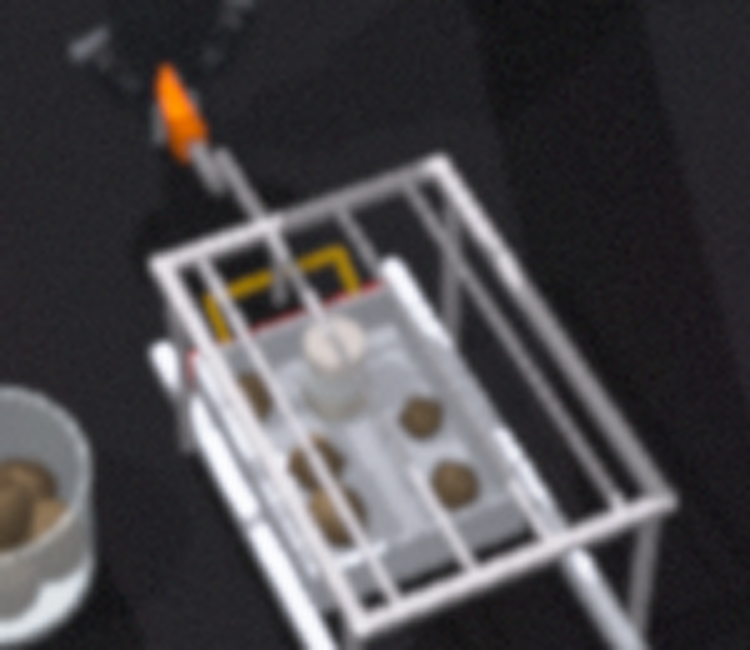

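View pics/c16.png

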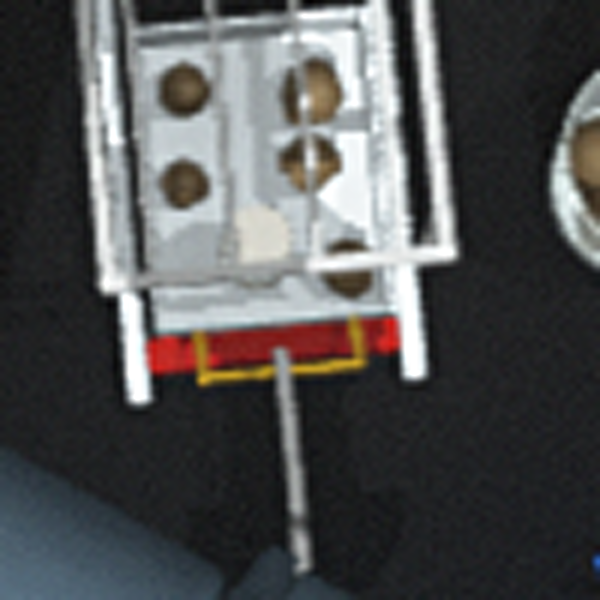

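Call:
{"fn": "jog_arm", "kwargs": {
  "motion": [
    [-0.45,0.08,-0.05,0,255]
  ]
}}

```text
t: 12.9
tcp_pos: [0.4346, -0.132, 0.0257]
tool_rot: [-0.035, 0.999, -0.012, 0.023]
force: [14.9, 4.6, -6.6]
finger_gap: 0.193
```

```bash
python3 st.py
```

```text
t 12.9 tcp [ 0.4346 -0.132   0.0257] yaw 4.0 tip [ 0.6082 -0.1199] along -0.0241 lat -0.0034 F [14.92  4.61 -6.57] Fpull 15.18 gap 0.193 q6 -2.2 tilt [ 0.0459 -0.0218 -0.9987]
```

Call:
{"fn": "jog_arm", "kwargs": {
  "motion": [
    [-0.52,0.1,-0.05,0,255]
  ]
}}

```text
t: 12.98
tcp_pos: [0.4348, -0.1333, 0.0256]
tool_rot: [-0.036, 0.999, -0.015, 0.028]
force: [16.2, 4.3, -4.9]
finger_gap: 0.196
```

```bash
python3 - <<'E'
from st import *
show()
snap('scene','scene9'); show()
E
```

```text
t 12.9833 tcp [ 0.4348 -0.1333  0.0256] yaw 4.18 tip [ 0.6083 -0.1206] along -0.024 lat -0.0041 F [16.18  4.34 -4.89] Fpull 16.42 gap 0.196 q6 -2.21 tilt [ 0.0563 -0.0277 -0.998 ]
t 13.0333 tcp [ 0.4348 -0.1334  0.0257] yaw 4.18 tip [ 0.6083 -0.1207] along -0.024 lat -0.0042 F [15.49  4.33 -4.79] Fpull 15.73 gap 0.196 q6 -2.21 tilt [ 0.0572 -0.0282 -0.998 ]
```

The pull holds at about 16 N. Less roughly 3 N of friction, that is about 13 N on the stop. I'll hold this target for about a second and watch it with the cameras.

```bash
python3 - <<'E'
from st import *
f=[]
ax=np.array([np.cos(.063),np.sin(.063)])
for i in range(22):
    snapshot('wrist'); f.append(float(sense()['force'][:2]@ax))
    if f[-1]>23: break
print(np.round(f,1)); show()
E
```

```text
[14.6 14.5 14.9 14.2 15.3 14.3 14.5 15.4 14.7 14.9 14.9 15.8 14.5 15.3
 14.2 14.8 15.6 14.6 14.6 14.4 14.5 14.2]
t 14.1333 tcp [ 0.4348 -0.1333  0.0258] yaw 4.16 tip [ 0.6084 -0.1206] along -0.0239 lat -0.0041 F [14.03  3.53 -5.11] Fpull 14.22 gap 0.193 q6 -2.21 tilt [ 0.0562 -0.0277 -0.998 ]
```

Call:
{"fn": "jog_arm", "kwargs": {
  "motion": [
    [-0.62,0.16,-0.25,0,255]
  ]
}}

```text
t: 14.22
tcp_pos: [0.4352, -0.1346, 0.0242]
tool_rot: [-0.037, 0.999, -0.019, 0.034]
force: [16.6, 2.4, -2.8]
finger_gap: 0.197
```

```bash
python3 - <<'E'
from st import *
show()
f=[]
ax=np.array([np.cos(.063),np.sin(.063)])
snap('scene','scene10'); show()
crop('scene10',240,160,390,290,5,'c17')
E
```

```text
t 14.2167 tcp [ 0.4352 -0.1346  0.0242] yaw 4.29 tip [ 0.6087 -0.1216] along -0.0237 lat -0.0051 F [16.59  2.45 -2.76] Fpull 16.71 gap 0.197 q6 -2.21 tilt [ 0.069  -0.0351 -0.997 ]
t 14.2667 tcp [ 0.4351 -0.1347  0.024 ] yaw 4.25 tip [ 0.6086 -0.1218] along -0.0238 lat -0.0053 F [16.12  3.36 -2.82] Fpull 16.3 gap 0.197 q6 -2.22 tilt [ 0.07   -0.0357 -0.9969]
```

View pics/c17.png

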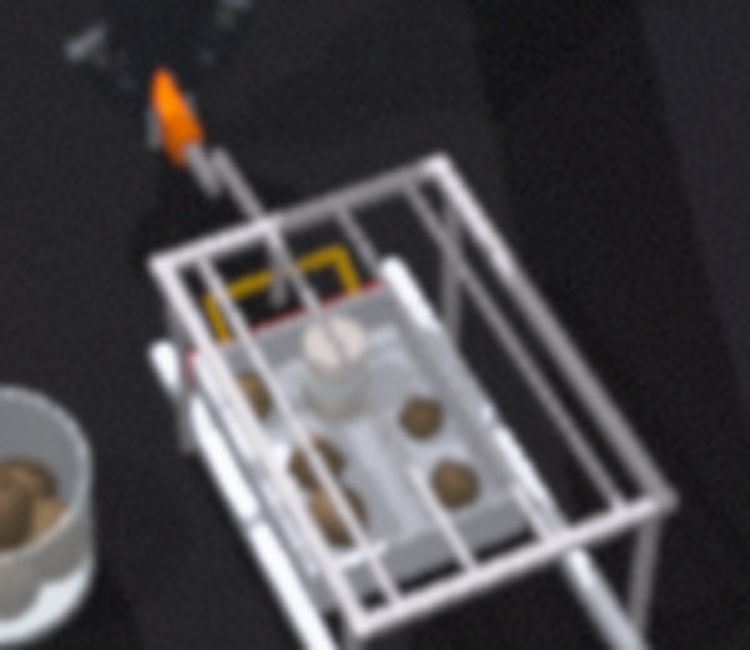

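```bash
python3 - <<'E'
from st import *
f=[]
ax=np.array([np.cos(.063),np.sin(.063)])
for i in range(19):
    snapshot('wrist'); f.append(float(sense()['force'][:2]@ax))
    if f[-1]>23: break
print(np.round(f,1),np.mean(f)); show()
s=snap('scene','scene11');snap('top','top11');snap('wrist','w11')
crop('scene11',170,130,350,270,4.4,'c18')
E
```

```text
[14.2 12.7 12.3 13.8 13.6 12.6 13.5 14.1 13.3 13.2 13.7 12.7 13.5 14.
 13.4 13.8 13.5 13.4 14. ] 13.438563245971146
t 15.2167 tcp [ 0.4353 -0.135   0.0244] yaw 4.18 tip [ 0.6088 -0.1223] along -0.0236 lat -0.0059 F [13.94  1.55 -1.67] Fpull 14.01 gap 0.198 q6 -2.21 tilt [ 0.0699 -0.0356 -0.9969]
```

View pics/c18.png

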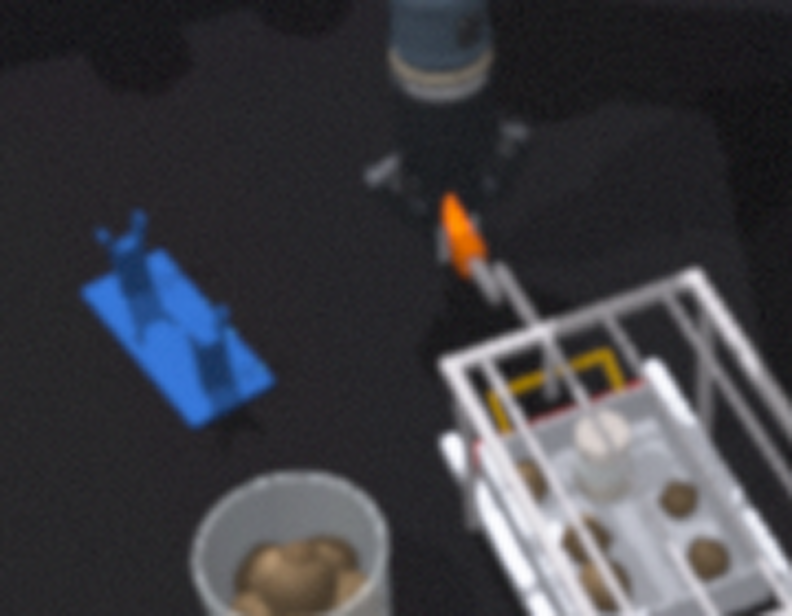

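View pics/w11.png

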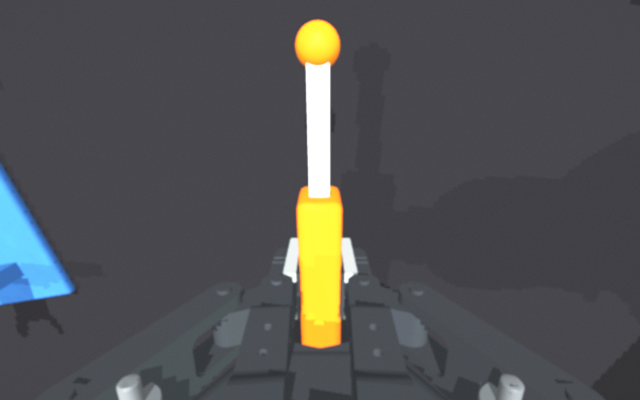

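The second hold sagged to about 13.4 N of pull, roughly 10.7 N on the stop, which is thin. I'll press once more, a little firmer, to be sure of the seating.

Call:
{"fn": "jog_arm", "kwargs": {
  "motion": [
    [-0.72,0.25,-0.2,0,255]
  ]
}}

```text
t: 15.45
tcp_pos: [0.4355, -0.1363, 0.0237]
tool_rot: [-0.037, 0.998, -0.024, 0.041]
force: [18.2, 4.2, -5.7]
finger_gap: 0.194
```

```bash
python3 - <<'E'
from st import *
show()
snapshot('wrist'); show(); snapshot('wrist'); show()
E
```

```text
t 15.45 tcp [ 0.4355 -0.1363  0.0237] yaw 4.28 tip [ 0.6091 -0.1233] along -0.0234 lat -0.0068 F [18.15  4.19 -5.68] Fpull 18.38 gap 0.194 q6 -2.22 tilt [ 0.0846 -0.0444 -0.9954]
t 15.5 tcp [ 0.4352 -0.1361  0.0234] yaw 4.3 tip [ 0.6087 -0.123 ] along -0.0238 lat -0.0066 F [18.77  4.1  -4.95] Fpull 18.99 gap 0.193 q6 -2.22 tilt [ 0.085  -0.0447 -0.9954]
t 15.55 tcp [ 0.4353 -0.1361  0.0234] yaw 4.29 tip [ 0.6088 -0.1231] along -0.0236 lat -0.0066 F [18.12  4.14 -4.51] Fpull 18.34 gap 0.199 q6 -2.22 tilt [ 0.0845 -0.0443 -0.9954]
```

```bash
python3 - <<'E'
from st import *
f=[]
ax=np.array([np.cos(.063),np.sin(.063)])
for i in range(18):
    snapshot('wrist'); f.append(float(sense()['force'][:2]@ax))
    if f[-1]>22: break
print(np.round(f,1),np.mean(f)); show()
E
```

```text
[15.8 16.9 16.9 18.  17.  17.9 17.1 17.1 16.9 17.7 17.7 17.3 16.4 17.
 17.9 16.7 16.2 17.1] 17.08519081638391
t 16.45 tcp [ 0.4355 -0.1361  0.0235] yaw 4.3 tip [ 0.609  -0.1231] along -0.0234 lat -0.0066 F [16.88  3.73 -3.62] Fpull 17.08 gap 0.2 q6 -2.22 tilt [ 0.0843 -0.0442 -0.9955]
```

Pull averaged 17.1 N over the last second, which is about 14 N on the stop. Now I'll ease the tine forward off the bar and then lift. The loop is clear of the shelf here.

Call:
{"fn": "jog_arm", "kwargs": {
  "motion": [
    [0.1,0,0,0,255],
    [0.2,0,0,0,255],
    [0.3,0,0,0,255],
    [0.2,0,0,0,255],
    [0,0,0,0,255]
  ]
}}

```text
t: 16.87
tcp_pos: [0.4416, -0.1345, 0.0234]
tool_rot: [-0.038, 0.998, -0.022, 0.038]
force: [0.8, -0.3, -1.6]
finger_gap: 0.193
```

```bash
python3 - <<'E'
from st import *
show()
snap('scene','scene12'); crop('scene12',240,160,390,290,5,'c19');snap('top','top12'); crop('top12',300,130,400,230,6,'c20')
show()
E
```

```text
t 16.8667 tcp [ 0.4416 -0.1345  0.0234] yaw 4.4 tip [ 0.6151 -0.1211] along -0.0172 lat -0.005 F [ 0.77 -0.3  -1.65] Fpull 0.75 gap 0.193 q6 -2.21 tilt [ 0.0783 -0.0409 -0.9961]
t 16.9667 tcp [ 0.4413 -0.1344  0.0234] yaw 4.4 tip [ 0.6148 -0.121 ] along -0.0175 lat -0.0049 F [ 0.03  1.15 -1.93] Fpull 0.1 gap 0.193 q6 -2.21 tilt [ 0.0781 -0.0408 -0.9961]
```

View pics/c19.png

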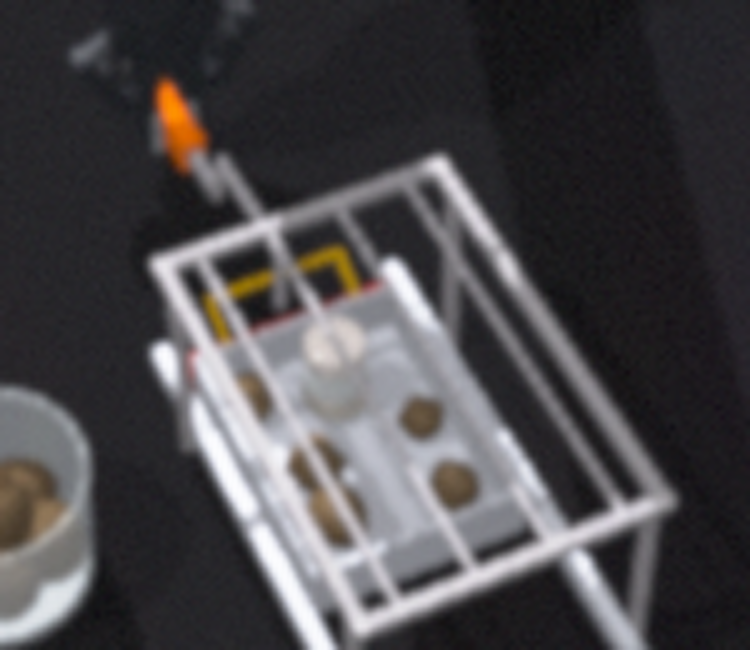

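View pics/c20.png

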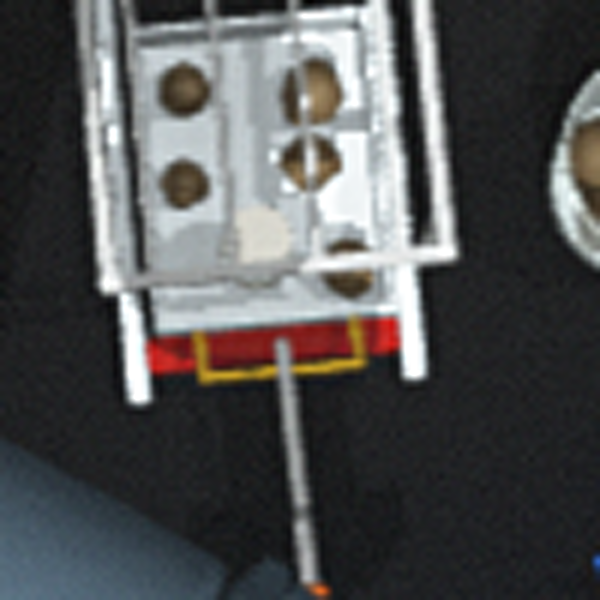

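Call:
{"fn": "jog_arm", "kwargs": {
  "motion": [
    [0.3,0,0,0,255],
    [0,0,0.6,0,255],
    [0,0,0.8,0,255],
    [0,0,0.8,0,255],
    [0,0,0,0,255]
  ]
}}

```text
t: 17.38
tcp_pos: [0.4425, -0.1335, 0.0468]
tool_rot: [-0.038, 0.998, -0.021, 0.036]
force: [-0.6, -0.1, -2.8]
finger_gap: 0.196
```

```bash
python3 st.py
```

```text
t 17.3833 tcp [ 0.4425 -0.1335  0.0468] yaw 4.36 tip [ 0.616  -0.1203] along -0.0163 lat -0.0043 F [-0.63 -0.11 -2.76] Fpull -0.64 gap 0.196 q6 -2.2 tilt [ 0.0741 -0.0385 -0.9965]
```

Call:
{"fn": "jog_arm", "kwargs": {
  "motion": [
    [0,0,1,0,255],
    [0,0,1.5,0,255],
    [0,0,2,0,255],
    [0,0,2.5,0,255],
    [0,0,2,0,255],
    [0,0,1,0,255],
    [0,0,0,0,255]
  ]
}}

```text
t: 17.97
tcp_pos: [0.4407, -0.1327, 0.1538]
tool_rot: [-0.038, 0.998, -0.021, 0.037]
force: [-0.2, -0.2, -2.0]
finger_gap: 0.194
```

```bash
python3 - <<'E'
from st import *
show()
snap('scene','scene13'); crop('scene13',170,130,370,290,4,'c21');snap('top','top13'); crop('top13',300,130,400,230,6,'c22')
E
```

```text
t 17.9667 tcp [ 0.4407 -0.1327  0.1538] yaw 4.34 tip [ 0.6142 -0.1196] along -0.0181 lat -0.0034 F [-0.17 -0.17 -2.05] Fpull -0.18 gap 0.194 q6 -2.19 tilt [ 0.0745 -0.039  -0.9965]
```

View pics/c21.png

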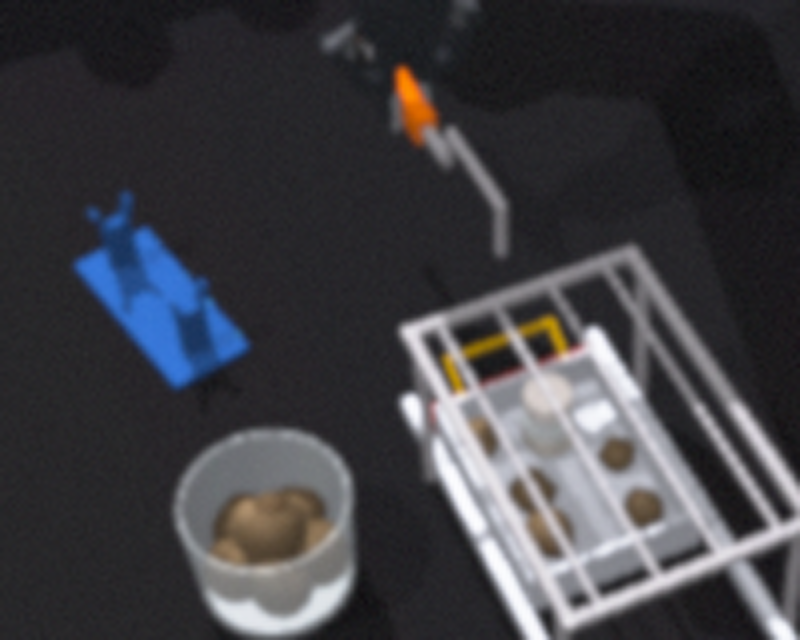

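View pics/c22.png

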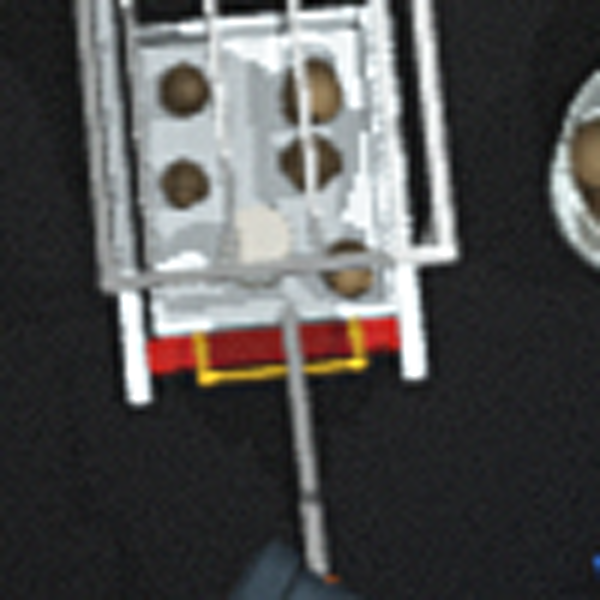

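```bash
python3 - <<'E'
from st import *
s=snap('wrist','w13')
st=sense(); t=st['tcp_pos']
s=load('top13')
for x,y in [(290,325),(296,380),(302,430),(306,470),(313,530),(317,560)]:
    u,v=300+x/6-.5,130+y/6-.5
    w=[P(s,int(round(u))+a,int(round(v))+b) for a in(-1,0,1) for b in (0,)]
    print(max(w,key=lambda p:p[2]).round(4))
M=R.from_quat(st['tool_rot']).as_matrix(); print(M.round(3)); print(t)
# predicted rod end if rigid & nominal: tool->hook: hook x = ? 
hx=np.array([M[0,0],M[1,0],M[2,0]]); hx=hx if hx[0]>0 else -hx
hz=-M[:,2]; o=t-M[:,2]*.019
print('hx',hx,'pred rod end top',o+.179*hx+.039*hz, proj(s,o+.179*hx+.039*hz), 'pred crank',proj(s,o+.083*hx+.039*hz))
print('tip',o+.175*hx-.016*hz)
E
```

```text
[ 0.6056 -0.1169  0.2149]
[ 0.5776 -0.1189  0.2164]
[ 0.5533 -0.1182  0.2144]
[ 0.5317 -0.1204  0.2155]
[ 0.5031 -0.1271  0.1832]
[ 0.4874 -0.1295  0.1847]
[[-0.995 -0.074  0.07 ]
 [-0.077  0.996 -0.036]
 [-0.067 -0.041 -0.997]]
[ 0.43925589 -0.13197267  0.15126728]
hx [0.99480863 0.07667543 0.06690786] pred rod end top [ 0.61327612 -0.11615002  0.22106414] [347.73583263 181.2234314 ] pred crank [351.17029453 212.54659632]
tip [ 0.61313789 -0.11844597  0.16596687]
```

View pics/w13.png

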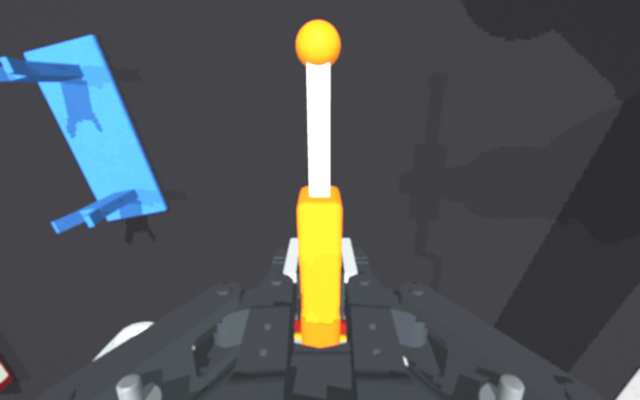

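```bash
python3 - <<'E'
from st import *
for f in ('wrist2','w13'):
    s=load(f)
    for v in (45,80,110,140,170,188,210,230): 
        print(f,v,np.median([P(s,u,v) for u in range(316,323)],axis=0).round(4))
s=load('w13')
# cradle notches
for (u,v) in [(95,37),(165,210),(25,55),(105,222),(50,70),(90,210),(10,62),(60,225)]: print((u,v),P(s,u,v).round(4))
E
```

```text
wrist2 45 [ 0.3274 -0.3771  0.1723]
wrist2 80 [ 0.3381 -0.3741  0.1683]
wrist2 110 [ 0.3483 -0.3712  0.1681]
wrist2 140 [ 0.3591 -0.3681  0.1686]
wrist2 170 [ 0.3706 -0.3648  0.1682]
wrist2 188 [ 0.3778 -0.3628  0.1684]
wrist2 210 [ 0.3839 -0.3609  0.1778]
wrist2 230 [ 0.3922 -0.3588  0.1775]
w13 45 [ 0.3426 -0.1377  0.1767]
w13 80 [ 0.3535 -0.1371  0.173 ]
w13 110 [ 0.3639 -0.1363  0.1736]
w13 140 [ 0.3749 -0.1351  0.1743]
w13 170 [ 0.3868 -0.1346  0.1739]
w13 188 [ 0.3942 -0.134   0.1745]
w13 210 [ 0.4001 -0.1332  0.1832]
w13 230 [ 0.4085 -0.1325  0.1836]
(95, 37) [ 0.3322 -0.344   0.0019]
(165, 210) [ 4.954e-01 -3.015e-01 -2.000e-04]
(25, 55) [ 0.3515 -0.4085  0.0054]
(105, 222) [ 5.166e-01 -3.713e-01 -3.000e-04]
(50, 70) [ 0.3615 -0.3604  0.0366]
(90, 210) [ 0.4747 -0.3368  0.0551]
(10, 62) [ 0.3573 -0.3551  0.0725]
(60, 225) [ 0.4824 -0.3508  0.0722]
```

Handle and rod readings show the hook is nearly level (about 0.03 rad nose up), square in the grip and within 2 mm of the TCP. I'll carry it back.

Call:
{"fn": "jog_arm", "kwargs": {
  "motion": [
    [-0.1,-2.5,0,1.4,255],
    [-0.2,-3,0,1.4,255],
    [-0.2,-3,0,1.4,255],
    [-0.2,-3,0,1.4,255],
    [-0.2,-3,0,1.4,255],
    [-0.2,-3,0,1.4,255],
    [-0.2,-2.5,0,1.4,255],
    [-0.2,-1.5,0,1.4,255],
    [0,0,0,0,255],
    [0,0,0,0,255]
  ]
}}

```text
t: 18.95
tcp_pos: [0.4142, -0.3498, 0.1365]
tool_rot: [-0.141, 0.99, -0.005, 0.026]
force: [0.2, 0.1, -2.5]
finger_gap: 0.199
```

```bash
python3 st.py
```

```text
t 18.95 tcp [ 0.4142 -0.3498  0.1365] yaw 16.17 tip [ 0.5813 -0.3014] along -0.0623 lat -0.1828 F [ 0.15  0.13 -2.45] Fpull 0.16 gap 0.199 q6 -2.82 tilt [ 0.0526 -0.0026 -0.9986]
```

Call:
{"fn": "jog_arm", "kwargs": {
  "motion": [
    [0.5,-0.3,-0.5,-0.3,255],
    [0.5,-0.2,-0.5,-0.2,255],
    [0,0,0,0,255],
    [0,0,0,0,255]
  ]
}}

```text
t: 19.28
tcp_pos: [0.424, -0.3496, 0.1225]
tool_rot: [-0.136, 0.99, -0.001, 0.024]
force: [1.2, 0.4, -1.5]
finger_gap: 0.191
```

```bash
python3 - <<'E'
from st import *
show()
s=snap('wrist','w14'); snap('scene','scene14'); crop('scene14',150,90,330,230,4.4,'c23')
show()
for v in (45,80,140,188,205,230): 
    row=s['img'][v].astype(int)
    print(v,np.median([P(s,u,v) for u in range(316,323)],axis=0).round(4))
E
```

```text
t 19.2833 tcp [ 0.424  -0.3496  0.1225] yaw 15.66 tip [ 0.5915 -0.3026] along -0.0522 lat -0.1847 F [ 1.2   0.37 -1.52] Fpull 1.22 gap 0.191 q6 -2.8 tilt [ 0.0475  0.0048 -0.9989]
t 19.3833 tcp [ 0.4239 -0.3497  0.1229] yaw 15.66 tip [ 0.5914 -0.3028] along -0.0523 lat -0.1848 F [-0.29  0.5  -1.77] Fpull -0.25 gap 0.195 q6 -2.8 tilt [ 0.0479  0.0043 -0.9988]
45 [ 0.3308 -0.3747  0.1494]
80 [ 0.3413 -0.3718  0.1451]
140 [ 0.3619 -0.366   0.1456]
188 [ 0.3805 -0.3608  0.1459]
205 [ 0.3846 -0.3595  0.1539]
230 [ 0.3944 -0.3568  0.155 ]
```

View pics/w14.png

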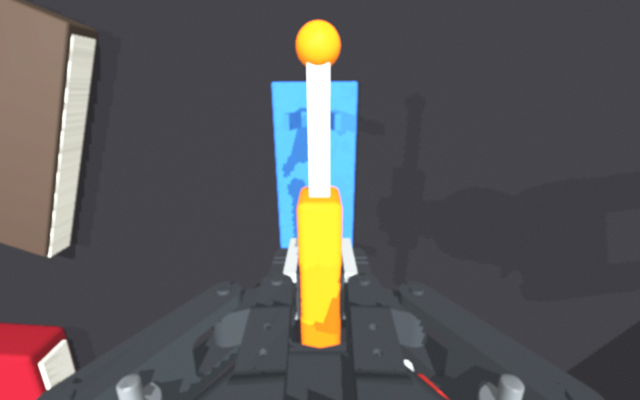

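View pics/c23.png

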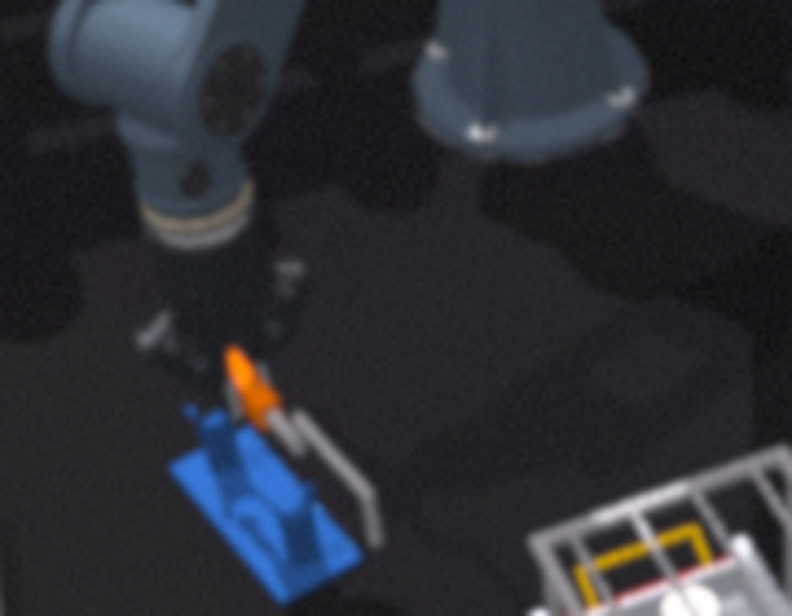

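Call:
{"fn": "jog_arm", "kwargs": {
  "motion": [
    [0,-0.3,-0.5,0,255],
    [0,-0.2,-1,0,255],
    [0,0,-1,0,255],
    [0,0,-0.5,0,255],
    [0,0,0,0,255],
    [0,0,0,0,255]
  ]
}}

```text
t: 19.88
tcp_pos: [0.4241, -0.354, 0.0901]
tool_rot: [-0.137, 0.99, -0.001, 0.024]
force: [0.8, -0.3, -1.5]
finger_gap: 0.196
```

```bash
python3 - <<'E'
from st import *
show()
s=snap('wrist','w15'); cv2.imwrite('pics/w15c.png',cv2.resize(s['img'][20:260,240:400,::-1],None,fx=3,fy=2.5,interpolation=cv2.INTER_CUBIC))
show()
for v in (45,80,140,188,205,230): 
    print(v,np.median([P(s,u,v) for u in range(316,323)],axis=0).round(4))
E
```

```text
t 19.8833 tcp [ 0.4241 -0.354   0.0901] yaw 15.75 tip [ 0.5916 -0.3068] along -0.0524 lat -0.1889 F [ 0.77 -0.26 -1.5 ] Fpull 0.75 gap 0.196 q6 -2.81 tilt [ 0.048   0.0041 -0.9988]
t 19.9333 tcp [ 0.424  -0.354   0.0901] yaw 15.75 tip [ 0.5915 -0.3067] along -0.0525 lat -0.1888 F [-0.39 -0.92 -1.57] Fpull -0.44 gap 0.199 q6 -2.81 tilt [ 0.0478  0.0042 -0.9988]
45 [ 0.3309 -0.3793  0.1164]
80 [ 0.3414 -0.3764  0.1133]
140 [ 0.362  -0.3705  0.113 ]
188 [ 0.3807 -0.3653  0.1135]
205 [ 0.3848 -0.364   0.1214]
230 [ 0.3949 -0.3612  0.1219]
```

View pics/w15c.png

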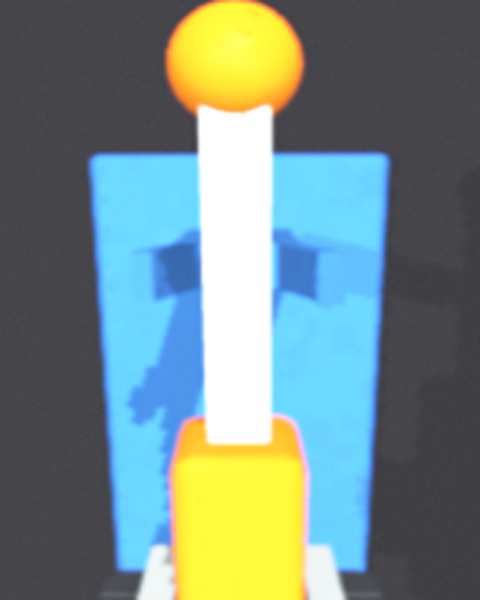

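Between the prongs, the bar is centred at about column 237 and the prong pair at about 236. I'll lower it.

Call:
{"fn": "jog_arm", "kwargs": {
  "motion": [
    [0,0,-0.8,0,255],
    [0,-0.05,-1,0,255],
    [0,0,-1,0,255],
    [0,0,-0.8,0,255],
    [0,0,0,0,255]
  ]
}}

```text
t: 20.35
tcp_pos: [0.4244, -0.3552, 0.0512]
tool_rot: [-0.137, 0.99, -0.002, 0.025]
force: [0.1, -0.2, -2.7]
finger_gap: 0.197
```

```bash
python3 st.py
```

```text
t 20.35 tcp [ 0.4244 -0.3552  0.0512] yaw 15.73 tip [ 0.5918 -0.308 ] along -0.0522 lat -0.1901 F [ 0.12 -0.22 -2.66] Fpull 0.1 gap 0.197 q6 -2.82 tilt [ 0.0492  0.0024 -0.9988]
```

Call:
{"fn": "jog_arm", "kwargs": {
  "motion": [
    [0,0,-0.4,0,255],
    [0,0,-0.3,0,255],
    [0,0,0,0,255]
  ]
}}

```text
t: 20.6
tcp_pos: [0.4241, -0.3548, 0.0424]
tool_rot: [-0.137, 0.99, -0.001, 0.024]
force: [-0.1, 0.0, -0.9]
finger_gap: 0.194
```

```bash
python3 st.py
```

```text
t 20.6 tcp [ 0.4241 -0.3548  0.0424] yaw 15.73 tip [ 0.5915 -0.3077] along -0.0525 lat -0.1897 F [-0.1   0.02 -0.91] Fpull -0.1 gap 0.194 q6 -2.82 tilt [ 0.0481  0.0039 -0.9988]
```

Call:
{"fn": "jog_arm", "kwargs": {
  "motion": [
    [0,0,-0.2,0,255],
    [0,0,-0.15,0,255]
  ]
}}

```text
t: 20.77
tcp_pos: [0.4243, -0.355, 0.0399]
tool_rot: [-0.137, 0.99, -0.002, 0.024]
force: [-2.8, 2.5, 19.4]
finger_gap: 0.198
```

```bash
python3 st.py
```

```text
t 20.7667 tcp [ 0.4243 -0.355   0.0399] yaw 15.76 tip [ 0.5917 -0.3078] along -0.0523 lat -0.1899 F [-2.79  2.51 19.39] Fpull -2.62 gap 0.198 q6 -2.82 tilt [ 0.0484  0.0033 -0.9988]
```

Seated in the notches: contact reads 19 N at TCP z 0.040. Release.

Call:
{"fn": "jog_arm", "kwargs": {
  "motion": [
    [0,0,0.08,0,255],
    [0,0,0,0,200],
    [0,0,0,0,150],
    [0,0,0,0,100],
    [0,0,0,0,50],
    [0,0,0,0,0],
    [0,0,0,0,0],
    [0,0,0,0,0],
    [0,0,0,0,0]
  ],
  "squeeze": 20
}}

```text
t: 21.52
tcp_pos: [0.4256, -0.3567, 0.0428]
tool_rot: [-0.137, 0.99, -0.004, 0.026]
force: [0.5, 0.1, 0.1]
finger_gap: 0.998
```

```bash
python3 - <<'E'
from st import *
show()
s=snap('wrist','w16')
E
```

```text
t 21.5167 tcp [ 0.4256 -0.3567  0.0428] yaw 15.76 tip [ 0.5931 -0.3094] along -0.051 lat -0.1916 F [0.53 0.1  0.08] Fpull 0.54 gap 0.998 q6 -2.82 tilt [ 0.052  -0.0013 -0.9986]
```

View pics/w16.png

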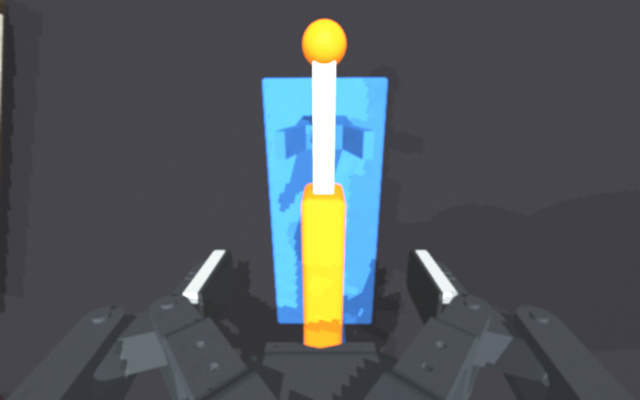

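The fingers are open on both sides and the hook's bar lies in the rear notch at (324,140). Lifting straight up.

Call:
{"fn": "jog_arm", "kwargs": {
  "motion": [
    [0,0,1,0,0],
    [0,0,2,0,0],
    [0,0,3,0,0],
    [0,0,3,0,0],
    [0,0,3,0,0],
    [0,0,3,0,0],
    [0,0,2,0,0],
    [0,0,0,0,0]
  ]
}}

```text
t: 22.23
tcp_pos: [0.4232, -0.3538, 0.2226]
tool_rot: [-0.137, 0.99, -0.002, 0.024]
force: [0.8, 0.0, -0.9]
finger_gap: 0.998
```

Call:
{"fn": "jog_arm", "kwargs": {
  "motion": [
    [-1,3,0.5,-1,0],
    [-1,3.5,0.5,-1,0],
    [-1,3.5,0.5,-1,0],
    [-0.5,3.5,0,-1,0],
    [0,3.5,0,0,0],
    [0,3.5,0,0,0],
    [0,3.5,0,0,0],
    [0,2,0,0,0],
    [0,0,0,0,0],
    [0,0,0,0,0]
  ]
}}

```text
t: 23.07
tcp_pos: [0.3803, -0.0845, 0.2391]
tool_rot: [-0.098, 0.995, -0.006, 0.024]
force: [0.4, -0.6, 0.1]
finger_gap: 1.0
```

```bash
python3 - <<'E'
from st import *
show()
snap('scene','scene17');snap('top','top17'); crop('scene17',170,165,390,320,3.6,'c24'); crop('top17',380,180,460,280,6,'c25'); crop('top17',300,130,400,230,6,'c26')
E
```

```text
t 23.0667 tcp [ 0.3803 -0.0845  0.2391] yaw 11.25 tip [ 0.5509 -0.0506] along -0.0769 lat 0.0694 F [ 0.42 -0.64  0.08] Fpull 0.38 gap 1.0 q6 -2.3 tilt [ 0.0489 -0.007  -0.9988]
```

View pics/c24.png

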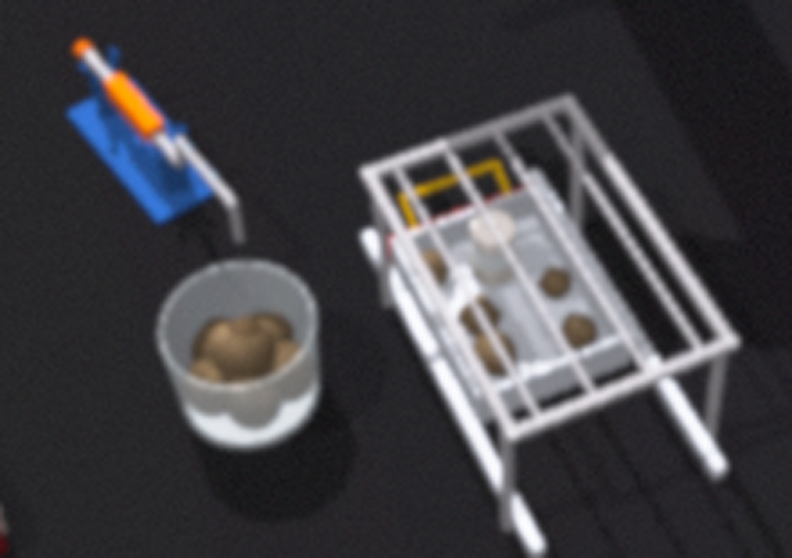

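View pics/c25.png

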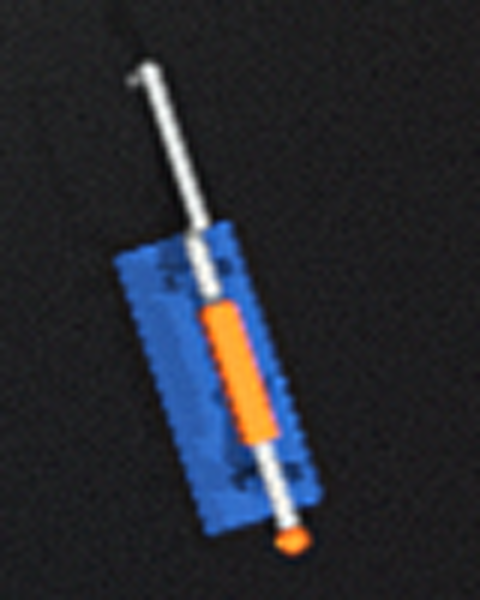

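View pics/c26.png

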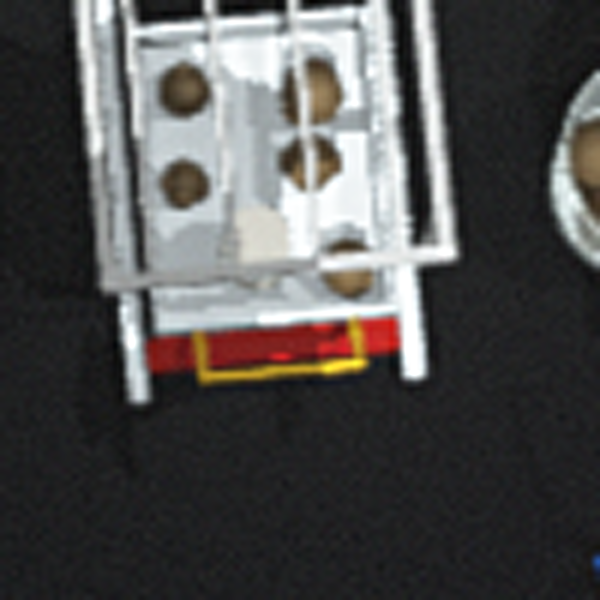

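View pics/scene17.png

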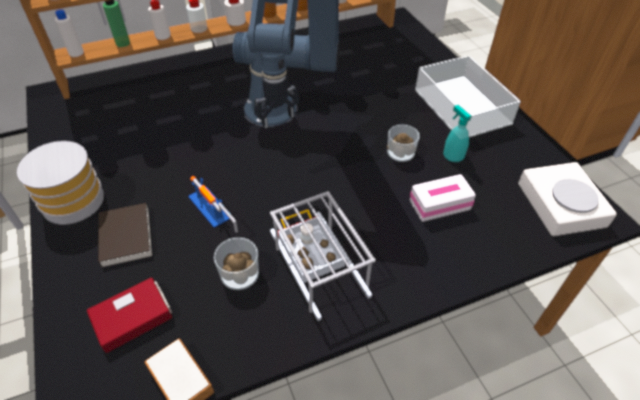

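The hook is back at its starting pixels in the cradle and the pan is on the stop with nothing else moved. One numeric check, then hand in.

```bash
python3 - <<'E'
from h import *
s=load('top17'); ax=np.array([np.cos(np.radians(3.6)),np.sin(np.radians(3.6))])
f=lambda x,y,z:Pz(s,300+x/6-.5,130+y/6-.5,z)
a=f(202,380,.053);b=f(362,365,.053);m=(a+b)/2;print('bar rel stop',((m[:2]-[.632,-.115])@ax).round(4),'yaw',np.degrees(np.arctan2(*(b-a)[:2]*[1,-1])).round(2))
for u,v in [(418,240),(419,243),(428,268)]: print(P(s,u,v).round(4),P(load('top0'),u,v).round(4))
d=np.abs(load('top17')['img'].astype(int)-load('top0')['img'].astype(int)).max(2)[60:280,60:560]; print('jar top',P(s,300+262/6,130+232/6).round(3))
sign_off()
E
```

```text
bar rel stop -0.0299 yaw 3.63
[ 0.4301 -0.35    0.0717] [ 0.4301 -0.35    0.072 ]
[ 0.4201 -0.3521  0.0753] [ 0.4201 -0.3527  0.0725]
[ 0.3367 -0.3792  0.0673] [ 0.3368 -0.3787  0.0699]
jar top [ 0.681 -0.111  0.06 ]
the job is handed in; nothing more can be done
```

I hooked the pan by its loop, drew it onto the red stop, pressed and unhooked it, laid the hook back in the cradle, and handed the job in at about 23 s. No verdict is reported, so what follows is from my own measurements.

- **Pressing:** Sliding friction felt about 3 N. I held the pan on the stop three times for about a second each, because the second hold sagged to a marginal 10.7 N. The estimates were 12, 10.7 and then about 14 N on the stop, with a highest estimate of about 16 N. These are pull minus friction at the wrist, not a direct reading at the stop.
- **Pan:** The loop bar ended 29.9 mm in front of the stop's face (30 mm is seated). Its bearing was 3.63° against the bay's 3.6°. The jar is upright in the pan.
- **Hook:** It lies in both notches at the same pixels as at the start. The handle's top reads 72 to 75 mm up, where 73 mm is expected.
- **Other things:** In the pictures the tubs, carton, spray bottle and book look where they were, and the robot touches nothing.
- **Off plan:** The tool tilted by up to about 0.09 rad while pressing, because each move starts from the measured pose. The hook pivoted in the grip and stayed nearly level. The tilt had dropped to about 0.05 rad by the time I laid the hook down.

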